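# Hang a grinding wheel on the drop-keeper peg

## Robot

A 7-joint arm with a two-finger parallel gripper is mounted at the origin on the work surface. World frame = base frame: x ahead of the robot, y to its left, z up, the work surface at z = 0. Lengths are in m, angles in rad, forces in N, time in s.
With the tool pointing down it reaches from about 0.4 to 0.9 m from the base axis. Payload 5.5 kg.
Tool frame: the origin (TCP) lies on the centre line of the jaws, within the pads' length; the fingertips stand 8 mm ahead of it and the grasp point (between the pads) lies 11 mm behind it; z points along the fingers, x is the direction in which the jaws open and shut, and the axes are right-handed (so a half turn about z gives the same grasp; the last joint's range is limited). The gripper opens to 85 mm and grips with 20 to 120 N. Pads are 22 mm wide; open, the fingers measure 114 mm over their backs; the gripper's body (76 mm by 85 mm) begins 54 mm behind the grasp point. The pads swing forward as they close: fully open they stand 13 mm farther back than shut.
Start: joints at [1.491, 0.501, -0.427, 1.55, 0.221, 1.138, -0.21], TCP at [0.219, -0.612, 0.239] pointing down, gripper open.
Joint ranges: [-2.88, 2.88], [-0.31, 2.03], [-1.54, 1.56], [0.2, 2.42], [-1.41, 4.55], [0.19, 2.02], [-2.57, 2.57]. Speed limits (rad/s): [2.57, 2.57, 3.14, 3.14, 3.14, 3.14, 3.14].

## Interface

Orientations are given as [roll, pitch, yaw] about the fixed x, y, z axes, in that order (R = Rz(yaw) Ry(pitch) Rx(roll)).
In Python, from plant import * gives the robot as it stands. The module is installed in compiled form; this text tells all that it offers.
- The arm moves only by the shell command python3 -m inch 'ROWS' [FORCE]. ROWS is JSON, a list of rows, each an object of numbers: "tx", "ty", "tz": the shift along the world's x, y, z each as a share of 40 cm, from -1 to 1; "ax", "ay", "az": the turn, a rotation vector about the world's x, y, z each as a share of 30 degrees, from -1 to 1; "fingers": the opening, from 0 (shut) to 1 (fully open). In form: [{"tx": .., "ty": .., "tz": .., "ax": .., "ay": .., "az": .., "fingers": ..}, ...]. A call has 1 to 10 rows; each row shifts and turns the commanded pose from where the row before left it; what a row does not reach is not made up. A row lasts 1/10 s, in which the tool goes at most 50 mm and 8.59 degrees, less where a joint would pass 70% of its speed; a pose out of reach is approached as far as the arm can. A call with a number of a shift or a turn outside -1 to 1 is refused whole. A call with a gripper value outside its range is refused whole. The fingers move at their own pace and stop on an object; FORCE is the grip in N (left out, the last holds). Time passes only in rows, so rows that do not move let the fingers close. It gives the time, the measured TCP pose, the force and the opening at its end, in the units of the state.
- state(): the state, without advancing time (a new reading comes with each control period).
- read_camera(name): name is "side" or "top"; returns (picture, depth): 384x512x3 uint8, red, green, blue; 384x512 float32, m along the optical axis (not along the pixel's ray), 0 where there is no reading.
- get_calibration(name): a dict with "fx", "fy", "cx", "cy" (pixels), "D" ([k1, k2, p1, p2, k3] as OpenCV has them; the pictures are not rectified), "R" (3x3) and "t" (3): a world point X has camera coordinates R X + t. Camera axes: x right, y down, z forward; pixel columns grow to the right and rows downward; lengths in m; the calibration is good to about 2 mm. A picture is of the moment at which its call begins. get_calibration takes no time and is no camera call.
- close_job(): hands the job in, once; it reports no verdict.
The state is a dict: "time": time; "joint_pos": joint angles; "joint_velocities": joint speeds; "tau": joint torques, N m; "position": TCP position; "eef_rot": TCP orientation; "ft_force": force on the tool from outside, world axes, zero at the start; "torque": the same for the moment, N m; "width": finger opening in m.
Only numpy, scipy, OpenCV 4.12 (cv2) and the standard library are available. Lean on these libraries where they do the work, as an engineer would, in place of code of your own. Each camera call takes 0.05 s, during which the arm holds its last target.

## Task

Take the larger grinding wheel out of the wooden cradle and hang it by its bore on the peg of the steel stand: slide it along the peg so that it lifts the drop keeper, and press it lightly home against the rubber shoulder until the keeper falls behind it, between the wheel and the tip of the peg. Then pull the wheel lightly back against the keeper for a moment to prove that it holds, and leave it hanging there. The wheel is brittle, so feel your way and never force or knock it, and leave everything else where it is.

Things in the scene. Friction and masses are not known exactly. Their poses are not given: they have to be found in the camera images.
- wheel_center (a point): centre of the larger grinding wheel: pale grey abrasive disc, 125 mm diameter, 20 mm thick, with a 32 mm bore lined by a grey plastic bush, paper discs round it; 0.4 to 0.75 kg. It stands upright in one of the cradle's slots, its top about 133 mm above the bench. x: the wheel's axis, level; z up. Grip it across its two flat faces at the top of the rim
- cradle: low wooden cradle fixed on the bench, 190 x 130 mm, 50 mm high over its dividers, with two slots at x = +45 and -45 mm in which the two wheels stand upright, their axes along the cradle's x. Either wheel may be in either slot. Origin under its centre, z up
- stand: keeper stand fixed on the bench. Origin under the centre of its 110 x 100 x 8 mm base plate, z up. A 30 mm square post, 145 mm high, stands on the origin. From its front a level steel peg points along the stand's -x, its axis at y = 0, 125 mm above the bench. The peg is 24 mm in diameter with a blunt cone tip; a wheel hung on it rests with the top of its bore on the peg, its centre 121 mm high
- peg_root (a point): point on the peg's axis at the front face of the post (stand x = -15 mm), axes as the stand's. The peg's root has a 44 mm shoulder with a rubber cushion that gives 3 mm under 8 N. Lock nuts set the peg in or out: the cushion's face is 45 to 81 mm from here towards -x, not measured, to be felt (it is at x = -60 mm in the peg's own frame). The peg ends 64 mm beyond it; a wheel touching it has its centre 10 mm beyond it
- keeper (a joint): drop keeper: 9 mm wide steel finger in the peg's slot, pivoted 53 mm beyond the rubber. 0 rad: hanging, slanting down and back to a tip 25 to 28 mm beyond the rubber and 27 mm below the peg's axis; it goes no lower, and leaves a wheel behind it 5 mm of play. Grows as it lifts (0.7 at most); a wheel pushed in lifts it about 0.3. It falls only when the wheel hangs low and is within 2 mm of the rubber
- small_wheel_center (a point): centre of the smaller grinding wheel (100 mm diameter, 20 mm thick, 20 mm bore, dark grey) in the cradle's other slot; leave it there
- flange: steel clamping flange lying on the bench beside the stand, 64 mm diameter, 16 mm high, origin under its centre; bystander
- stick: square dressing stick, 150 x 22 x 22 mm, lying on the bench beside the cradle, origin under its centre; bystander
- spanner: open-ended spanner lying on the bench nearer the robot; bystander
- oil_can: round can, 56 mm diameter, 120 mm high, standing at the left; bystander
- parts_pot: steel bowl, 72 mm diameter, 60 mm high, at the right; bystander
- bench_brush: hand brush lying at the back; bystander
- bush: grey plastic reducing bush, 32 mm diameter, 18 mm high, lying on the bench nearer the robot; bystander
- nut: dark steel hexagon nut, 30 mm across corners, 12 mm high, lying on the bench nearer the robot; bystander
Not all that is in view belongs to the job. Leave any green look-alike of the part that bears wheel_center alone.

How it is judged:
By the outcome, as a careful person would: the job done as asked, in the order asked, and still so for the second after the job is handed in, with the robot touching nothing.
It also fails if it takes over 67 s, if anything falls off the work surface, if the arm or the gripper's body presses on something with over 40 N, if the wrist force passes 120 N, or if a joint passes its speed limit or range.

## Working session

There is one attempt and no reset: what is moved stays moved. The work goes in short steps, Python scripts to look and compute and a shell command to move; the robot and the scene stay as the last step left them, time stands still between calls to the robot, and variables do not carry over. Pictures are saved under pics/ and viewed, and the job is handed in when it is done.

```bash
mkdir -p pics; cat > h.py <<'E'
from plant import *
import numpy as np, cv2
def snap(n,tag):
    im,d=read_camera(n); np.savez(f'pics/{tag}.npz',im=im,d=d)
    cv2.imwrite(f'pics/{tag}.png',cv2.cvtColor(im,cv2.COLOR_RGB2BGR)); return im,d
def load(tag):
    z=np.load(f'pics/{tag}.npz'); return z['im'],z['d']
def crop(tag,u0,v0,u1,v1,s,out):
    im,d=load(tag); c=cv2.resize(im[v0:v1,u0:u1],None,fx=s,fy=s,interpolation=cv2.INTER_CUBIC)
    cv2.imwrite(f'pics/{out}.png',cv2.cvtColor(c,cv2.COLOR_RGB2BGR))
def cal(n):
    c=get_calibration(n); K=np.array([[c['fx'],0,c['cx']],[0,c['fy'],c['cy']],[0,0,1]]); return K,np.array(c['D'],float),np.array(c['R']),np.array(c['t'])
def cloud(n,d):
    K,D,R,t=cal(n); h,w=d.shape
    u,v=np.meshgrid(np.arange(w),np.arange(h)); p=cv2.undistortPoints(np.stack([u,v],-1).reshape(-1,1,2).astype(float),K,D).reshape(h,w,2)
    X=np.concatenate([p*d[...,None],d[...,None]],-1); W=(X-t)@R; W[d==0]=np.nan; return W
def onplane(n,u,v,z):
    K,D,R,t=cal(n); p=cv2.undistortPoints(np.array([[[u,v]]],float),K,D)[0,0]; r=R.T@np.array([*p,1]); o=-R.T@t; return o+r*(z-o[2])/r[2]
def proj(n,X):
    K,D,R,t=cal(n); return cv2.projectPoints(np.array(X,float).reshape(-1,1,3),cv2.Rodrigues(R)[0],t,K,D)[0].reshape(-1,2)
E
python3 - <<'E'
from h import *
snap('side','s0');snap('top','t0')
for n in('side','top'):
    K,D,R,t=cal(n);print(n,K[0,0],(-R.T@t).round(3),R.round(2).tolist())
s=state();print({k:np.round(v,3) for k,v in s.items()})
E
```

```text
side 414.3628592913894 [ 0.58  -0.703  0.843] [[1.0, -0.07, -0.01], [-0.06, -0.71, -0.71], [0.04, 0.71, -0.71]]
top 402.7853285785614 [0.445 0.003 1.121] [[0.01, -1.0, -0.01], [-0.99, -0.01, -0.15], [0.15, 0.01, -0.99]]
{'time': np.float64(0.1), 'joint_pos': array([ 1.491,  0.502, -0.427,  1.551,  0.221,  1.138, -0.21 ]), 'joint_velocities': array([ 0.001, -0.001, -0.001, -0.002, -0.001,  0.001,  0.001]), 'tau': array([-1.1000e-02, -5.7081e+01, -5.8390e+00, -2.8175e+01,  1.0000e-02,
        5.0000e-03, -0.0000e+00]), 'position': array([ 0.218, -0.612,  0.238]), 'eef_rot': array([-3.142e+00,  2.000e-03, -1.228e+00]), 'ft_force': array([-0.682,  0.399,  0.79 ]), 'torque': array([0.027, 0.014, 0.043]), 'width': np.float64(0.086)}
```

View pics/s0.png

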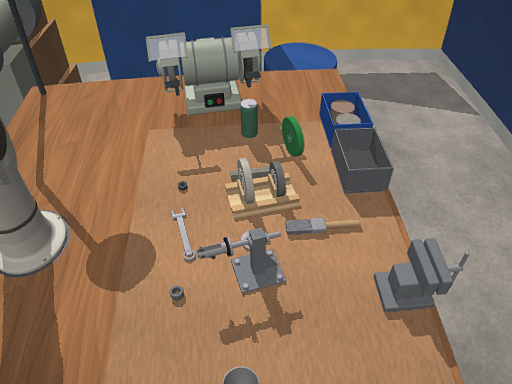

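View pics/t0.png

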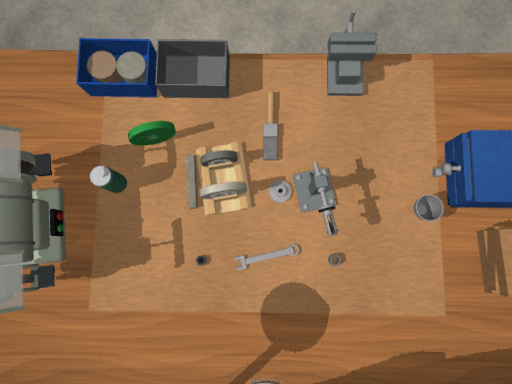

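```bash
python3 - <<'E'
from h import *
crop('s0',170,140,350,300,4,'s0c');crop('t0',170,130,350,250,4,'t0c')
E
```

```text
(no output)
```

View pics/s0c.png

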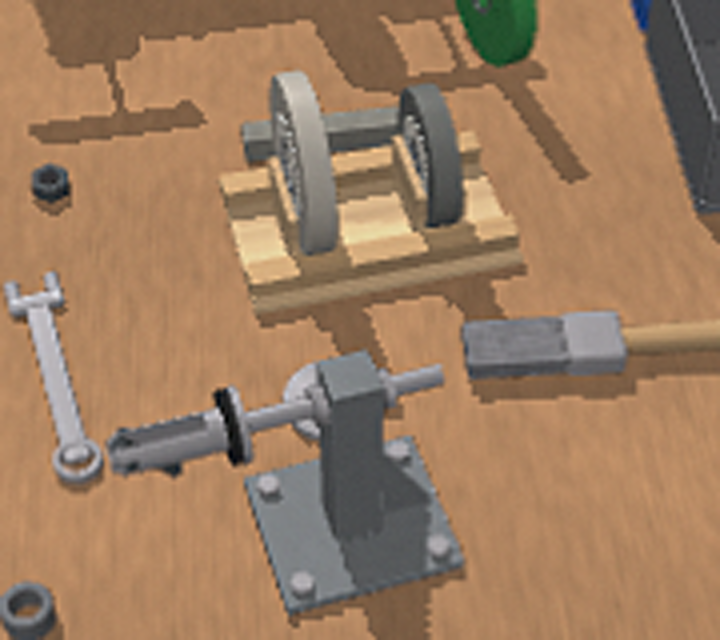

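View pics/t0c.png

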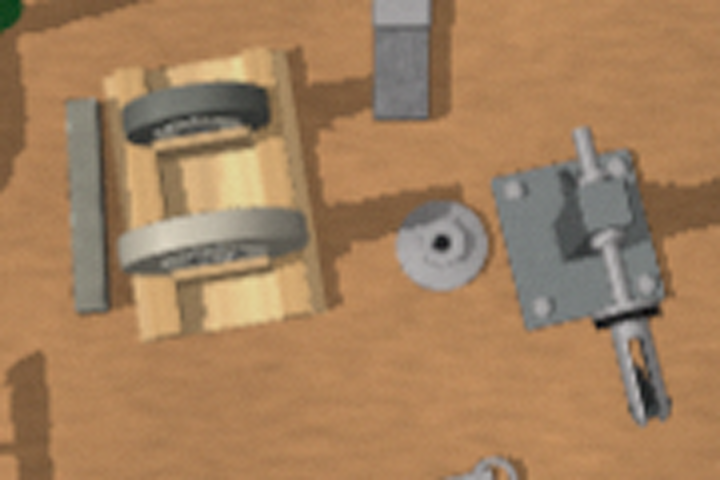

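```bash
python3 - <<'E'
from h import *
np.set_printoptions(suppress=True,precision=4)
P=np.concatenate([cloud('side',load('s0')[1]).reshape(-1,3),cloud('top',load('t0')[1]).reshape(-1,3)])
Cs=np.concatenate([load(a)[0].reshape(-1,3) for a in('s0','t0')]).astype(int)
src=np.r_[np.zeros(384*512),np.ones(384*512)]
g=onplane('top',222,190,.133);print('wheel guess',g,onplane('side',244,166,.1))
def box(x0,x1,y0,y1,z0,z1): return (P[:,0]>x0)&(P[:,0]<x1)&(P[:,1]>y0)&(P[:,1]<y1)&(P[:,2]>z0)&(P[:,2]<z1)
def fitline(m,axis=None):
    q=P[m];c=q.mean(0);_,s,v=np.linalg.svd(q[:,:2]-c[:2],full_matrices=False);return c,v,s/np.sqrt(len(q)),len(q)
for sname,s in(('side',0),('top',1)):
    m=box(g[0]-.05,g[0]+.05,g[1]-.1,g[1]+.1,.07,.2)&(src==s)
    c,v,sd,n=fitline(m)
    print(sname,'wheel',c,v[0],np.degrees(np.arctan2(v[0][1],v[0][0])),sd,n,P[m].min(0),P[m].max(0))
h=onplane('top',331,210,.137);print('peg tip guess',onplane('top',333,232,.125),'post top',onplane('top',321,182,.145),'base',onplane('top',315,190,.008))
b=onplane('top',315,190,.008)
for sname,s in(('side',0),('top',1)):
    m=box(b[0]-.03,b[0]+.05,b[1]-.05,b[1]+.05,.138,.15)&(src==s);print(sname,'posttop',P[m].mean(0),m.sum(),np.ptp(P[m],0))
    m=box(b[0]-.2,b[0]+.1,b[1]-.12,b[1]+.08,.1,.15)&(src==s);c,v,sd,n=fitline(m);print('peg',c,v[0],sd,n,P[m].min(0),P[m].max(0))
    for q in sorted(P[m].tolist())[::12]: print(np.round(q,3),end=' ')
    print()
E
```

```text
wheel guess [0.5913 0.1116 0.133 ] [0.5985 0.1415 0.1   ]
side wheel [0.6013 0.0917 0.1087] [ 0.2367 -0.9716] -76.30663560610034 [0.0302 0.0063] 409 [0.5799 0.0515 0.0701] [0.62   0.1731 0.1353]
top wheel [0.5988 0.1116 0.1146] [ 0.1831 -0.9831] -79.44922865041445 [0.0335 0.0065] 504 [0.5809 0.0525 0.0704] [0.6202 0.1737 0.1383]
peg tip guess [ 0.4913 -0.1632  0.125 ] post top [ 0.612  -0.1322  0.145 ] base [ 0.6127 -0.1343  0.008 ]
side posttop [ 0.6151 -0.1344  0.1441] 176 [0.0373 0.0381 0.0102]
peg [ 0.5722 -0.1476  0.1312] [-0.9761 -0.2174] [0.0515 0.0081] 1025 [ 0.481  -0.1747  0.1001] [ 0.6668 -0.1138  0.1484]
[ 0.481 -0.158  0.125] [ 0.485 -0.17   0.123] [ 0.488 -0.153  0.132] [ 0.49  -0.173  0.13 ] [ 0.492 -0.158  0.131] [ 0.495 -0.175  0.129] [ 0.496 -0.173  0.127] [ 0.499 -0.173  0.126] [ 0.501 -0.169  0.127] [ 0.503 -0.152  0.13 ] [ 0.505 -0.169  0.127] [ 0.507 -0.17   0.128] [ 0.509 -0.152  0.129] [ 0.511 -0.151  0.127] [ 0.513 -0.151  0.123] [ 0.514 -0.162  0.135] [ 0.516 -0.158  0.108] [ 0.518 -0.168  0.132] [ 0.52  -0.158  0.104] [ 0.522 -0.148  0.13 ] [ 0.525 -0.148  
[... 2321 characters left out ...]
51  0.149] [ 0.562 -0.146  0.132] [ 0.567 -0.149  0.128] [ 0.574 -0.141  0.133] [ 0.579 -0.141  0.13 ] [ 0.585 -0.134  0.127] [ 0.592 -0.134  0.133] [ 0.595 -0.127  0.126] [ 0.599 -0.141  0.135] [ 0.6   -0.122  0.112] [ 0.602 -0.129  0.147] [ 0.604 -0.124  0.148] [ 0.605 -0.147  0.144] [ 0.607 -0.12   0.144] [ 0.609 -0.134  0.147] [ 0.612 -0.132  0.147] [ 0.614 -0.127  0.149] [ 0.615 -0.145  0.143] [ 0.617 -0.127  0.146] [ 0.619 -0.135  0.145] [ 0.622 -0.12   0.146] [ 0.624 -0.127  0.147] [ 0.625 -0.115  0.143] [ 0.627 -0.133  0.144] [ 0.632 -0.139  0.147] [ 0.634 -0.119  0.132] [ 0.639 -0.129  0.135] [ 0.645 -0.122  0.13 ] [ 0.651 -0.118  0.124] [ 0.658 -0.122  0.13 ] [ 0.663 -0.118  0.127]
```

```bash
cat > fit.py <<'E'
from h import *
from scipy.optimize import least_squares
np.set_printoptions(suppress=True,precision=4)
def cyl(a,r,R,a0,a1):
    d=np.stack([r-R,np.abs(a-(a0+a1)/2)-(a1-a0)/2]);return np.linalg.norm(np.maximum(d,0),axis=0)+np.minimum(d.max(0),0)
def bx(p,c,h):
    d=np.abs(p-c)-h;return np.linalg.norm(np.maximum(d,0),axis=1)+np.minimum(d.max(1),0)
def loc(P,x,y,yaw,dz):
    c,s=np.cos(yaw),np.sin(yaw);q=P-[x,y,0];return np.stack([c*q[:,0]+s*q[:,1],-s*q[:,0]+c*q[:,1],q[:,2]-dz],1)
def wheel(P,p,R=.0625,zc=.0705):
    q=loc(P,*p);return cyl(q[:,0],np.hypot(q[:,1],q[:,2]-zc),R,-.01,.01)
def stand(P,p):
    q=loc(P,*p[:4]);f=p[4] # f = face distance from root
    r=np.hypot(q[:,1],q[:,2]-.125)
    return np.minimum.reduce([bx(q,[0,0,.004],[.055,.05,.004]),bx(q,[0,0,.0725],[.015,.015,.0725]),cyl(q[:,0],r,.012,-.015-f-.060,-.015-f),cyl(q[:,0],r,.022,-.015-f,-.015-f+.008)])
def run(fn,P,x0,n=6):
    x=np.array(x0,float)
    for tol in(.03,.015,.01,.008,.006,.006):
        Q=P[np.abs(fn(P,x))<tol]
        x=least_squares(lambda v:fn(Q,v),x,loss='soft_l1',f_scale=.002).x
    return x,len(Q),np.sqrt(np.mean(fn(Q,x)**2))
E
python3 - <<'E'
from fit import *
C={n:cloud(n,load(t)[1]).reshape(-1,3) for n,t in(('side','s0'),('top','t0'))}
C={n:c[np.isfinite(c).all(1)] for n,c in C.items()}
C['both']=np.r_[C['side'],C['top']]
for n,P in C.items():
    W=P[(np.hypot(P[:,0]-.595,P[:,1]-.112)<.09)&(P[:,2]>.06)]
    print(n,'wheel',*run(wheel,W,[.595,.112,.18,0]))
    S=P[(np.hypot(P[:,0]-.57,P[:,1]+.14)<.13)&(P[:,2]>.004)&(P[:,2]<.16)]
    S=S[~((S[:,2]<.1)&(S[:,1]>-.08))]
    r=run(stand,S,[.613,-.132,.23,0,.05]); print(n,'stand',*r)
    W=P[(np.hypot(P[:,0]-.68,P[:,1]-.12)<.09)&(P[:,2]>.06)]
    print(n,'small',*run(lambda P,p:wheel(P,p,.05,.058),W,[.68,.125,.18,0]))
E
```

```text
side wheel [ 0.5999  0.1165  0.1725 -0.0004] 449 0.001296131430147417
side stand [ 0.6155 -0.1314  0.2374 -0.0001  0.0576] 2317 0.001787552031172512
side small [ 0.6886  0.1315  0.1762 -0.0018] 306 0.0013984045191145107
top wheel [0.6011 0.1154 0.1738 0.0001] 526 0.0011565252021304912
top stand [ 0.6166 -0.1323  0.2223  0.0008  0.0573] 1523 0.0020147509518784685
top small [ 0.6897  0.1306  0.1721 -0.0016] 385 0.001373427073496158
both wheel [ 0.6005  0.1159  0.1719 -0.0002] 975 0.0013101179103698765
both stand [ 0.6159 -0.1316  0.2328  0.0003  0.0574] 3826 0.0018912981922822166
both small [ 0.6892  0.131   0.1731 -0.0017] 691 0.0014367035460496834
```

```bash
python3 -m inch '[{"tx":0.034,"ty":0.065,"tz":0.015,"az":0.095,"fingers":1},{"tx":0.034,"ty":0.065,"tz":0.015,"az":0.095,"fingers":1},{"tx":0.034,"ty":0.065,"tz":0.015,"az":0.095,"fingers":1},{"tx":0.034,"ty":0.065,"tz":0.015,"az":0.095,"fingers":1},{"tx":0.034,"ty":0.065,"tz":0.015,"az":0.095,"fingers":1},{"tx":0.034,"ty":0.065,"tz":0.015,"az":0.095,"fingers":1},{"tx":0.034,"ty":0.065,"tz":0.015,"az":0.095,"fingers":1},{"tx":0.034,"ty":0.065,"tz":0.015,"az":0.095,"fingers":1},{"tx":0.034,"ty":0.065,"tz":0.015,"az":0.095,"fingers":1},{"tx":0.034,"ty":0.065,"tz":0.015,"az":0.095,"fingers":1}]'
cat > st.py <<'E'
from h import *
np.set_printoptions(suppress=True,precision=4)
s=state()
for k in('time','position','eef_rot','ft_force','torque','width','joint_pos'):print(k,np.array(s[k]))
E
python3 st.py
```

```text
time 0.1
position [ 0.2182 -0.6116  0.2383]
eef_rot [-3.1415  0.0018 -1.228 ]
ft_force [-0.682   0.3992  0.7895]
torque [0.0269 0.0141 0.0426]
width 0.08558381493565181
joint_pos [ 1.4912  0.5018 -0.4268  1.5514  0.2208  1.1383 -0.2103]schema error: expected keys tx, ty, tz, ax, ay, az, fingers
```

```bash
python3 -m inch '[{"tx":0.034,"ty":0.065,"tz":0.015,"ax":0,"ay":0,"az":0.095,"fingers":1},{"tx":0.034,"ty":0.065,"tz":0.015,"ax":0,"ay":0,"az":0.095,"fingers":1},{"tx":0.034,"ty":0.065,"tz":0.015,"ax":0,"ay":0,"az":0.095,"fingers":1},{"tx":0.034,"ty":0.065,"tz":0.015,"ax":0,"ay":0,"az":0.095,"fingers":1},{"tx":0.034,"ty":0.065,"tz":0.015,"ax":0,"ay":0,"az":0.095,"fingers":1},{"tx":0.034,"ty":0.065,"tz":0.015,"ax":0,"ay":0,"az":0.095,"fingers":1},{"tx":0.034,"ty":0.065,"tz":0.015,"ax":0,"ay":0,"az":0.095,"fingers":1},{"tx":0.034,"ty":0.065,"tz":0.015,"ax":0,"ay":0,"az":0.095,"fingers":1},{"tx":0.034,"ty":0.065,"tz":0.015,"ax":0,"ay":0,"az":0.095,"fingers":1},{"tx":0.034,"ty":0.065,"tz":0.015,"ax":0,"ay":0,"az":0.095,"fingers":1}]'
python3 st.py
```

```text
time: 1.1
position: [0.3555, -0.3501, 0.2998]
eef_rot: [3.142, -0.0, -0.727]
ft_force: [0.4, -0.0, 0.3]
width: 0.0855
time 1.1
position [ 0.3555 -0.3501  0.2998]
eef_rot [ 3.1416 -0.0001 -0.7267]
ft_force [ 0.4131 -0.0267  0.3366]
torque [-0.0118 -0.0207 -0.031 ]
width 0.08548944751988942
joint_pos [ 1.3274  0.1898 -0.6792  1.8429  0.1301  1.1533 -0.1226]
```

```bash
python3 -m inch '[{"tx":0.038,"ty":0.073,"tz":0,"ax":0,"ay":0,"az":0.107,"fingers":1},{"tx":0.038,"ty":0.073,"tz":0,"ax":0,"ay":0,"az":0.107,"fingers":1},{"tx":0.038,"ty":0.073,"tz":0,"ax":0,"ay":0,"az":0.107,"fingers":1},{"tx":0.038,"ty":0.073,"tz":0,"ax":0,"ay":0,"az":0.107,"fingers":1},{"tx":0.038,"ty":0.073,"tz":0,"ax":0,"ay":0,"az":0.107,"fingers":1},{"tx":0.038,"ty":0.073,"tz":0,"ax":0,"ay":0,"az":0.107,"fingers":1},{"tx":0.038,"ty":0.073,"tz":0,"ax":0,"ay":0,"az":0.107,"fingers":1},{"tx":0.038,"ty":0.073,"tz":0,"ax":0,"ay":0,"az":0.107,"fingers":1},{"tx":0.038,"ty":0.073,"tz":0,"ax":0,"ay":0,"az":0.107,"fingers":1},{"tx":0.038,"ty":0.073,"tz":0,"ax":0,"ay":0,"az":0.107,"fingers":1}]'
python3 st.py
```

```text
time: 2.1
position: [0.5069, -0.0578, 0.2997]
eef_rot: [3.141, -0.0, -0.166]
ft_force: [-0.2, -0.3, 0.3]
width: 0.0858
time 2.1
position [ 0.5069 -0.0578  0.2997]
eef_rot [ 3.1413 -0.0005 -0.1662]
ft_force [-0.1804 -0.28    0.3419]
torque [-0.0059  0.0028 -0.0222]
width 0.08578844275889315
joint_pos [ 0.8702  0.2724 -0.951   1.8129  0.2398  1.1778 -0.3224]
```

```bash
python3 -m inch '[{"tx":0.039,"ty":0.0724,"tz":0,"ax":0,"ay":0,"az":0.1077,"fingers":1},{"tx":0.039,"ty":0.0724,"tz":0,"ax":0,"ay":0,"az":0.1077,"fingers":1},{"tx":0.039,"ty":0.0724,"tz":0,"ax":0,"ay":0,"az":0.1077,"fingers":1},{"tx":0.039,"ty":0.0724,"tz":0,"ax":0,"ay":0,"az":0.1077,"fingers":1},{"tx":0.039,"ty":0.0724,"tz":0,"ax":0,"ay":0,"az":0.1077,"fingers":1},{"tx":0.039,"ty":0.0724,"tz":0,"ax":0,"ay":0,"az":0.1077,"fingers":1},{"tx":0,"ty":0,"tz":-0.05,"ax":0,"ay":0,"az":0,"fingers":1},{"tx":0,"ty":0,"tz":-0.05,"ax":0,"ay":0,"az":0,"fingers":1},{"tx":0,"ty":0,"tz":0,"ax":0,"ay":0,"az":0,"fingers":1}]'
python3 st.py; python3 - <<'E'
from h import *
snap('side','s1');snap('top','t1');crop('s1',170,90,350,210,4,'s1c')
E
```

```text
time: 3.0
position: [0.5981, 0.1142, 0.2568]
eef_rot: [-3.141, 0.005, 0.17]
ft_force: [0.1, -0.1, 0.6]
width: 0.0854
time 3.0
position [0.5981 0.1142 0.2568]
eef_rot [-3.1414  0.005   0.1705]
ft_force [ 0.0876 -0.114   0.6468]
torque [ 0.0018 -0.0051 -0.0292]
width 0.08537313932684366
joint_pos [ 0.446   0.5529 -0.9551  1.6242  0.4725  1.2195 -0.4372]
```

View pics/s1c.png

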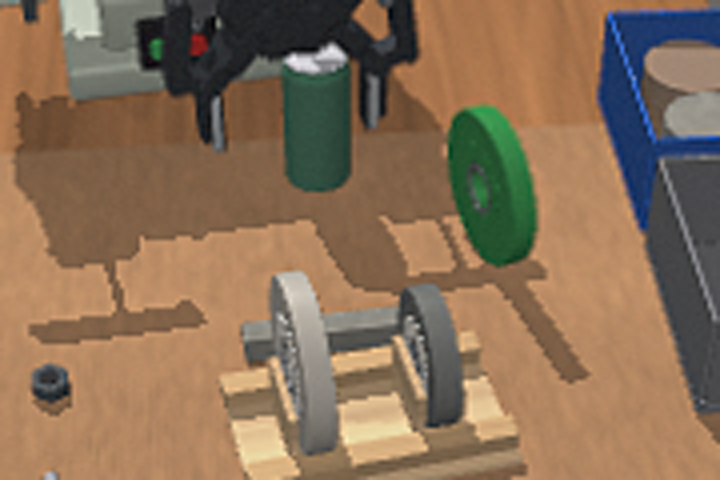

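```bash
python3 -m inch '[{"tx":0.003,"ty":0.002,"tz":-0.04,"ax":0,"ay":0,"az":0,"fingers":1},{"tx":0.003,"ty":0.002,"tz":-0.04,"ax":0,"ay":0,"az":0,"fingers":1},{"tx":0,"ty":0,"tz":-0.04,"ax":0,"ay":0,"az":0,"fingers":1},{"tx":0,"ty":0,"tz":-0.04,"ax":0,"ay":0,"az":0,"fingers":1},{"tx":0,"ty":0,"tz":-0.04,"ax":0,"ay":0,"az":0,"fingers":1},{"tx":0,"ty":0,"tz":-0.04,"ax":0,"ay":0,"az":0,"fingers":1},{"tx":0,"ty":0,"tz":0,"ax":0,"ay":0,"az":0,"fingers":1},{"tx":0,"ty":0,"tz":0,"ax":0,"ay":0,"az":0,"fingers":1}]'
python3 st.py
```

```text
time: 3.9
position: [0.6024, 0.1154, 0.1629]
eef_rot: [-3.141, 0.001, 0.168]
ft_force: [0.7, 0.3, 0.3]
width: 0.0853
time 3.9
position [0.6024 0.1154 0.1629]
eef_rot [-3.1411  0.0007  0.1682]
ft_force [0.6806 0.3266 0.2869]
torque [ 0.0054 -0.0047  0.0241]
width 0.08533080703660986
joint_pos [ 0.3967  0.653  -0.8863  1.7032  0.5678  1.0641 -0.5075]
```

```bash
python3 -m inch '[{"tx":-0.004,"ty":0.001,"tz":-0.032,"ax":0,"ay":0,"az":0.007,"fingers":1},{"tx":0,"ty":0,"tz":-0.032,"ax":0,"ay":0,"az":0,"fingers":1},{"tx":0,"ty":0,"tz":-0.032,"ax":0,"ay":0,"az":0,"fingers":1},{"tx":0,"ty":0,"tz":-0.032,"ax":0,"ay":0,"az":0,"fingers":1},{"tx":0,"ty":0,"tz":0,"ax":0,"ay":0,"az":0,"fingers":1},{"tx":0,"ty":0,"tz":0,"ax":0,"ay":0,"az":0,"fingers":1}]'
python3 st.py
```

```text
time: 4.5
position: [0.6006, 0.1157, 0.1116]
eef_rot: [-3.141, 0.001, 0.172]
ft_force: [-1.1, -0.2, -1.6]
width: 0.0855
time 4.5
position [0.6006 0.1157 0.1116]
eef_rot [-3.1412  0.0009  0.1719]
ft_force [-1.1384 -0.2163 -1.6266]
torque [ 0.003  -0.0177 -0.0168]
width 0.08550073941095473
joint_pos [ 0.3669  0.7107 -0.8424  1.7393  0.6243  0.9828 -0.5461]
```

```bash
python3 -m inch '[{"tx":0,"ty":0,"tz":0,"ax":0,"ay":0,"az":0,"fingers":0.4},{"tx":0,"ty":0,"tz":0,"ax":0,"ay":0,"az":0,"fingers":0.4},{"tx":0,"ty":0,"tz":0,"ax":0,"ay":0,"az":0,"fingers":0.4},{"tx":0,"ty":0,"tz":0,"ax":0,"ay":0,"az":0,"fingers":0.4},{"tx":0,"ty":0,"tz":0,"ax":0,"ay":0,"az":0,"fingers":0.33},{"tx":0,"ty":0,"tz":0,"ax":0,"ay":0,"az":0,"fingers":0.27}]' 20
python3 -m inch '[{"tx":0,"ty":0,"tz":0,"ax":0,"ay":0,"az":0,"fingers":0.24},{"tx":0,"ty":0,"tz":0,"ax":0,"ay":0,"az":0,"fingers":0.22},{"tx":0,"ty":0,"tz":0,"ax":0,"ay":0,"az":0,"fingers":0.2}]'
python3 -m inch '[{"tx":0,"ty":0,"tz":0,"ax":0,"ay":0,"az":0,"fingers":0},{"tx":0,"ty":0,"tz":0,"ax":0,"ay":0,"az":0,"fingers":0},{"tx":0,"ty":0,"tz":0,"ax":0,"ay":0,"az":0,"fingers":0}]' 45
python3 st.py
```

```text
time: 5.1
position: [0.6009, 0.1155, 0.1122]
eef_rot: [3.142, -0.0, 0.172]
ft_force: [0.5, 0.3, 0.4]
width: 0.0233
time: 5.4
position: [0.6004, 0.1155, 0.1121]
eef_rot: [3.141, 0.001, 0.172]
ft_force: [-2.0, -0.5, 2.8]
width: 0.0197
time: 5.7
position: [0.6005, 0.1155, 0.1122]
eef_rot: [3.141, 0.001, 0.172]
ft_force: [-2.7, -0.3, 5.3]
width: 0.0191
time 5.7
position [0.6005 0.1155 0.1122]
eef_rot [3.1414 0.0008 0.1717]
ft_force [-2.7467 -0.3423  5.313 ]
torque [-0.2726  1.0959 -0.039 ]
width 0.019101572578708533
joint_pos [ 0.3672  0.7096 -0.8427  1.7394  0.6241  0.9835 -0.5462]
```

```bash
python3 -m inch '[{"tx":0,"ty":0,"tz":0.005,"ax":0,"ay":0,"az":0,"fingers":0},{"tx":0,"ty":0,"tz":0.005,"ax":0,"ay":0,"az":0,"fingers":0},{"tx":0,"ty":0,"tz":0.005,"ax":0,"ay":0,"az":0,"fingers":0},{"tx":0,"ty":0,"tz":0,"ax":0,"ay":0,"az":0,"fingers":0},{"tx":0,"ty":0,"tz":0,"ax":0,"ay":0,"az":0,"fingers":0}]'
python3 st.py
```

```text
time: 6.2
position: [0.6009, 0.1155, 0.1179]
eef_rot: [-3.141, 0.0, 0.172]
ft_force: [0.1, 0.5, -6.5]
width: 0.0193
time 6.2
position [0.6009 0.1155 0.1179]
eef_rot [-3.1415  0.0001  0.1717]
ft_force [ 0.1341  0.5429 -6.53  ]
torque [0.0044 0.0046 0.0477]
width 0.0193247867807415
joint_pos [ 0.371   0.7029 -0.848   1.7361  0.6177  0.9917 -0.5413]
```

```bash
python3 -m inch '[{"tx":0,"ty":0,"tz":0.02,"ax":0,"ay":0,"az":0,"fingers":0},{"tx":0,"ty":0,"tz":0.02,"ax":0,"ay":0,"az":0,"fingers":0},{"tx":0,"ty":0,"tz":0.02,"ax":0,"ay":0,"az":0,"fingers":0},{"tx":0,"ty":0,"tz":0.02,"ax":0,"ay":0,"az":0,"fingers":0},{"tx":0,"ty":0,"tz":0.02,"ax":0,"ay":0,"az":0,"fingers":0},{"tx":0,"ty":0,"tz":0.02,"ax":0,"ay":0,"az":0,"fingers":0},{"tx":0,"ty":0,"tz":0.02,"ax":0,"ay":0,"az":0,"fingers":0},{"tx":0,"ty":0,"tz":0.02,"ax":0,"ay":0,"az":0,"fingers":0},{"tx":0,"ty":0,"tz":0,"ax":0,"ay":0,"az":0,"fingers":0}]'
python3 st.py; python3 - <<'E'
from fit import *
snap('side','s2');snap('top','t2')
z=state()['position'];print(z)
for n,t in(('side','s2'),('top','t2')):
    P=cloud(n,load(t)[1]).reshape(-1,3);P=P[np.isfinite(P).all(1)]
    W=P[(np.hypot(P[:,0]-.6,P[:,1]-.115)<.08)&(P[:,2]>.085)&(P[:,2]<z[2]-.012)]
    print(n,*run(lambda P,p:wheel(P,p,.0625,0),W,[.6,.115,.172,z[2]-.0417]))
E
```

```text
time: 7.1
position: [0.6018, 0.116, 0.1837]
eef_rot: [-3.141, -0.002, 0.172]
ft_force: [0.6, 0.2, -6.6]
width: 0.0192
time 7.1
position [0.6018 0.116  0.1837]
eef_rot [-3.1415 -0.0024  0.1717]
ft_force [ 0.5825  0.169  -6.6491]
torque [ 0.0043 -0.0758  0.0254]
width 0.019174848795006083
joint_pos [ 0.4088  0.6281 -0.9046  1.6913  0.5476  1.0931 -0.4913]
[0.601  0.1155 0.1822]
side [0.6021 0.1174 0.1742 0.1414] 306 0.0010348922331772869
top [0.6    0.115  0.172  0.1405] 0 nan
  return _methods._mean(a, axis=axis, dtype=dtype,
  ret = ret.dtype.type(ret / rcount)
```

View pics/s2.png

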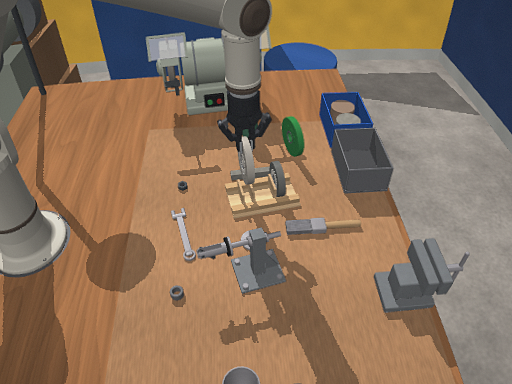

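```bash
python3 -m inch '[{"tx":-0.03,"ty":0,"tz":0,"ax":0,"ay":0,"az":0,"fingers":0},{"tx":-0.06,"ty":0,"tz":0,"ax":0,"ay":0,"az":0.023,"fingers":0},{"tx":-0.06,"ty":0,"tz":0,"ax":0,"ay":0,"az":0.023,"fingers":0},{"tx":-0.06,"ty":0,"tz":0,"ax":0,"ay":0,"az":0.023,"fingers":0},{"tx":-0.06,"ty":-0.03,"tz":0,"ax":0,"ay":0,"az":0.023,"fingers":0},{"tx":-0.06,"ty":-0.06,"tz":0,"ax":0,"ay":0,"az":0.023,"fingers":0},{"tx":-0.03,"ty":-0.06,"tz":-0.01,"ax":0,"ay":0,"az":0,"fingers":0},{"tx":0,"ty":-0.06,"tz":-0.01,"ax":0,"ay":0,"az":0,"fingers":0},{"tx":0,"ty":-0.06,"tz":-0.01,"ax":0,"ay":0,"az":0,"fingers":0},{"tx":0,"ty":-0.06,"tz":0,"ax":0,"ay":0,"az":0,"fingers":0}]'
python3 st.py
```

```text
time: 8.2
position: [0.4562, -0.0174, 0.1697]
eef_rot: [3.141, 0.001, 0.232]
ft_force: [0.6, -0.6, -6.9]
width: 0.0189
time 8.2
position [ 0.4562 -0.0174  0.1697]
eef_rot [3.1414 0.0008 0.2323]
ft_force [ 0.5583 -0.591  -6.8998]
torque [ 0.007  -0.0902  0.0129]
width 0.018928191218010395
joint_pos [ 0.859   0.3918 -1.0354  2.0713  0.4294  0.9099 -0.1831]
```

```bash
python3 -m inch '[{"tx":-0.01,"ty":-0.06,"tz":0,"ax":0,"ay":0,"az":0,"fingers":0},{"tx":-0.01,"ty":-0.06,"tz":0,"ax":0,"ay":0,"az":0,"fingers":0},{"tx":0,"ty":-0.06,"tz":0,"ax":0,"ay":0,"az":0,"fingers":0},{"tx":0,"ty":-0.06,"tz":0,"ax":0,"ay":0,"az":0,"fingers":0},{"tx":0,"ty":-0.05,"tz":0,"ax":0,"ay":0,"az":0,"fingers":0},{"tx":0,"ty":-0.05,"tz":0,"ax":0,"ay":0,"az":0,"fingers":0},{"tx":0,"ty":-0.04,"tz":0,"ax":0,"ay":0,"az":0,"fingers":0},{"tx":0,"ty":0,"tz":0,"ax":0,"ay":0,"az":0,"fingers":0},{"tx":0,"ty":0,"tz":0,"ax":0,"ay":0,"az":0,"fingers":0}]'
python3 st.py; cat > look.py <<'E'
from fit import *
import sys
k=sys.argv[1]
snap('side','s'+k);snap('top','t'+k)
z=np.array(state()['position']);yw=state()['eef_rot'][2];print('tcp',z,yw)
S0=np.array([.6159,-.1316]);c,s=np.cos(.2328),np.sin(.2328)
for n,t in(('side','s'+k),('top','t'+k)):
    P=cloud(n,load(t)[1]).reshape(-1,3);P=P[np.isfinite(P).all(1)]
    q=loc(P,z[0],z[1],yw,0)
    W=P[(np.abs(q[:,0])<.02)&(np.abs(q[:,1])<.075)&(P[:,2]>z[2]-.12)&(P[:,2]<z[2]-.012)]
    try:
        r=run(lambda P,p:wheel(P,p,.0625,0),W,[z[0],z[1],yw,z[2]-.0415]);x=r[0]
        d=x[:2]-S0;print(n,r,'in stand',c*d[0]+s*d[1],-s*d[0]+c*d[1])
    except Exception as e:print(n,e)
u=proj('side',[[z[0]+.03,z[1],.12]])[0].astype(int)
crop('s'+k,max(u[0]-90,0),max(u[1]-70,0),u[0]+90,u[1]+60,4,'s'+k+'c')
E
python3 look.py 3
```

```text
time: 9.1
position: [0.4488, -0.1681, 0.17]
eef_rot: [-3.141, -0.0, 0.231]
ft_force: [0.8, 0.6, -7.5]
width: 0.0194
time 9.1
position [ 0.4488 -0.1681  0.17  ]
eef_rot [-3.1407 -0.      0.2314]
ft_force [ 0.8479  0.5974 -7.4903]
torque [ 0.142  -0.0179 -0.0702]
width 0.019364600324980105
joint_pos [ 1.1316  0.4267 -0.9969  2.021   0.4476  0.9294  0.1298]
tcp [ 0.4489 -0.1672  0.1701] 0.2334289770578566
side (array([ 0.4476, -0.1672,  0.2447,  0.1271]), 161, np.float64(0.0010068877698204248)) in stand -0.1719579107536783 0.004232438257806011
top (array([ 0.449 , -0.1674,  0.2464,  0.1279]), 58, np.float64(0.0006568490158705717)) in stand -0.17068593666789225 0.003684549200934542
```

View pics/s3c.png

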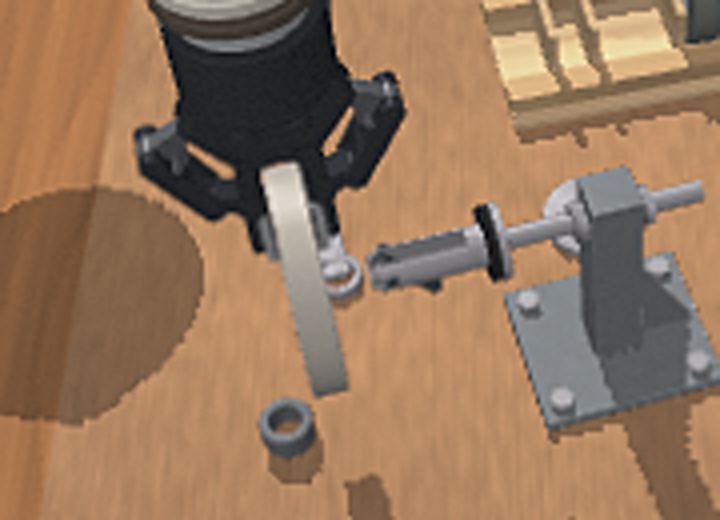

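```bash
python3 - <<'E'
from fit import *
crop('t3',240,130,400,250,4,'t3c')
# peg-only refinement from first pictures
for n,t in(('side','s0'),('top','t0')):
    P=cloud(n,load(t)[1]).reshape(-1,3);P=P[np.isfinite(P).all(1)]
    q=loc(P,.6159,-.1316,.2328,0)
    W=P[(q[:,0]<-.08)&(q[:,0]>-.13)&(np.abs(q[:,1])<.016)&(q[:,2]>.118)&(q[:,2]<.145)]
    def f(W,p):
        q=loc(W,.6159,-.1316,.2328,0);return np.hypot(q[:,1]-p[0]-p[1]*(q[:,0]+.105),q[:,2]-.125-p[2])-.012
    print(n,run(f,W,[0,0,0]),len(W))
E
```

```text
side (array([-0.0011, -0.0002, -0.0019]), 262, np.float64(0.0022707140895427413)) 265
top (array([ 0.0006, -0.0107, -0.0003]), 157, np.float64(0.0021476341808103934)) 171
```

View pics/t3c.png

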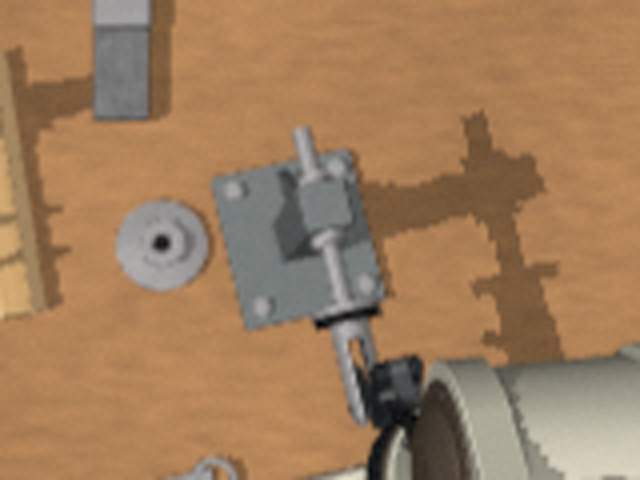

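```bash
cat > st2.py <<'E'
from fit import *
s=state();z=np.array(s['position']);c,sn=np.cos(.2328),np.sin(.2328);d=z-[.6159,-.1316,0];f=np.array(s['ft_force'])
print('t',s['time'],'standxy',round(c*d[0]+sn*d[1],4),round(-sn*d[0]+c*d[1],4),'wheel z',round(z[2]-.0417,4),'yaw',s['eef_rot'],'F stand',(c*f[0]+sn*f[1]).round(2),(-sn*f[0]+c*f[1]).round(2),f[2].round(2),'T',np.array(s['torque']).round(2),'w',s['width'])
E
python3 -m inch '[{"tx":0.002,"ty":-0.0095,"tz":-0.009,"ax":0,"ay":0,"az":0,"fingers":0},{"tx":0,"ty":0,"tz":0,"ax":0,"ay":0,"az":0,"fingers":0},{"tx":0,"ty":0,"tz":0,"ax":0,"ay":0,"az":0,"fingers":0}]'
python3 st2.py;python3 look.py 4
```

```text
time: 9.5
position: [0.4496, -0.1719, 0.1663]
eef_rot: [-3.141, 0.0, 0.232]
ft_force: [-0.6, -0.1, -7.1]
width: 0.0192
t 9.5 standxy -0.1711 -0.0009 wheel z 0.1246 yaw [-3.1412  0.0003  0.2323] F stand -0.61 0.07 -7.13 T [0.01 0.02 0.01] w 0.019243244751232
tcp [ 0.4498 -0.1719  0.1665] 0.2323451116885351
side (array([ 0.4498, -0.1708,  0.2072,  0.1243]), 161, np.float64(0.0010076869207374455)) in stand -0.17065622738187217 0.00021729497045156615
top (array([ 0.4497, -0.1716,  0.2415,  0.1242]), 53, np.float64(0.0006359951639425544)) in stand -0.1709705276801079 -0.0005410529842626022
```

```bash
python3 -m inch '[{"tx":0.0122,"ty":0.0029,"tz":0,"ax":0,"ay":0,"az":0,"fingers":0},{"tx":0.0122,"ty":0.0029,"tz":0,"ax":0,"ay":0,"az":0,"fingers":0},{"tx":0.0122,"ty":0.0029,"tz":0,"ax":0,"ay":0,"az":0,"fingers":0},{"tx":0.0122,"ty":0.0029,"tz":0,"ax":0,"ay":0,"az":0,"fingers":0},{"tx":0,"ty":0,"tz":0,"ax":0,"ay":0,"az":0,"fingers":0}]'
python3 st2.py
python3 -m inch '[{"tx":0.0073,"ty":0.0017,"tz":0,"ax":0,"ay":0,"az":0,"fingers":0},{"tx":0.0073,"ty":0.0017,"tz":0,"ax":0,"ay":0,"az":0,"fingers":0},{"tx":0,"ty":0,"tz":0,"ax":0,"ay":0,"az":0,"fingers":0}]'
python3 st2.py
python3 -m inch '[{"tx":0.0073,"ty":0.0017,"tz":0,"ax":0,"ay":0,"az":0,"fingers":0},{"tx":0.0073,"ty":0.0017,"tz":0,"ax":0,"ay":0,"az":0,"fingers":0},{"tx":0,"ty":0,"tz":0,"ax":0,"ay":0,"az":0,"fingers":0}]'
python3 st2.py
```

```text
time: 10.1
position: [0.4704, -0.167, 0.1667]
eef_rot: [-3.141, -0.001, 0.233]
ft_force: [0.2, -0.3, -6.8]
width: 0.0192
t 10.1 standxy -0.1498 -0.0009 wheel z 0.125 yaw [-3.1413 -0.0013  0.2327] F stand 0.1 -0.37 -6.78 T [ 0.02 -0.01  0.02] w 0.01924781897748131
time: 10.4
position: [0.4756, -0.1661, 0.1666]
eef_rot: [-3.142, -0.001, 0.232]
ft_force: [-0.6, -0.5, -7.3]
width: 0.0195
t 10.4 standxy -0.1445 -0.0012 wheel z 0.1249 yaw [-3.1415 -0.0006  0.2321] F stand -0.7 -0.33 -7.31 T [-0.   -0.02 -0.  ] w 0.019510596145753137
time: 10.7
position: [0.4815, -0.1647, 0.1666]
eef_rot: [-3.142, -0.001, 0.232]
ft_force: [0.6, -0.6, -7.5]
width: 0.0189
t 10.7 standxy -0.1384 -0.0012 wheel z 0.1249 yaw [-3.1415 -0.0008  0.2321] F stand 0.44 -0.72 -7.5 T [ 0.01 -0.01 -0.02] w 0.01894793052821238
```

```bash
python3 -m inch '[{"tx":0.0068,"ty":0.0036,"tz":0,"ax":0,"ay":0,"az":0,"fingers":0},{"tx":0.0073,"ty":0.0017,"tz":0,"ax":0,"ay":0,"az":0,"fingers":0},{"tx":0,"ty":0,"tz":0,"ax":0,"ay":0,"az":0,"fingers":0}]'
python3 st2.py
python3 -m inch '[{"tx":0.0073,"ty":0.0017,"tz":0,"ax":0,"ay":0,"az":0,"fingers":0},{"tx":0.0073,"ty":0.0017,"tz":0,"ax":0,"ay":0,"az":0,"fingers":0},{"tx":0,"ty":0,"tz":0,"ax":0,"ay":0,"az":0,"fingers":0}]'
python3 st2.py
python3 look.py 5
```

```text
time: 11.0
position: [0.4872, -0.1624, 0.1666]
eef_rot: [-3.141, -0.001, 0.232]
ft_force: [0.6, 0.3, -7.3]
width: 0.0191
t 11.0 standxy -0.1324 -0.0003 wheel z 0.1249 yaw [-3.1415 -0.0008  0.2323] F stand 0.61 0.19 -7.25 T [-0.06  0.03  0.03] w 0.01913366009402178
time: 11.3
position: [0.4931, -0.1612, 0.1666]
eef_rot: [-3.142, -0.001, 0.232]
ft_force: [1.0, 0.8, -6.6]
width: 0.0196
t 11.3 standxy -0.1264 -0.0004 wheel z 0.1249 yaw [-3.1415 -0.0009  0.2322] F stand 1.11 0.55 -6.64 T [ 0.    0.01 -0.01] w 0.019580883394046216
tcp [ 0.4924 -0.1613  0.1665] 0.2320212239923618
side (array([ 0.4943, -0.1592,  0.1973,  0.1253]), 234, np.float64(0.0018303803540270982)) in stand -0.12467394065895863 0.0011691524275450234
top (array([ 0.4976, -0.1598,  0.3558,  0.1249]), 52, np.float64(0.001445506988301301)) in stand -0.12165866160077451 -0.00013715556313019864
```

View pics/s5c.png

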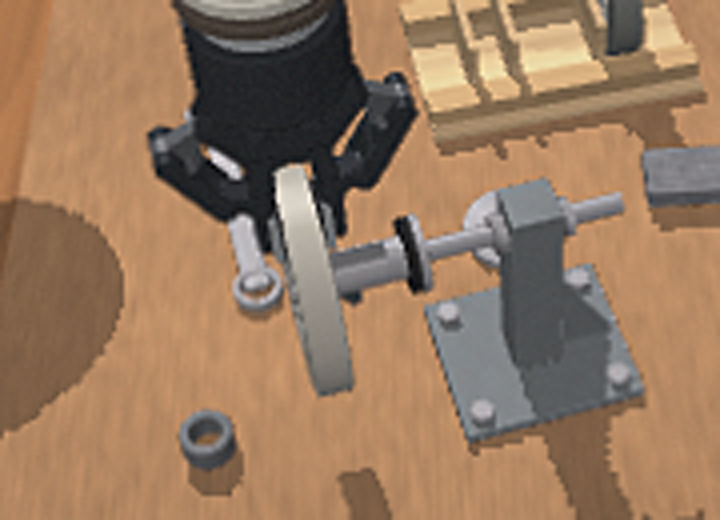

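```bash
for i in 1; do :; done
python3 -m inch '[{"tx":0.0073,"ty":0.0017,"tz":0,"ax":0,"ay":0,"az":0,"fingers":0},{"tx":0.0073,"ty":0.0017,"tz":0,"ax":0,"ay":0,"az":0,"fingers":0},{"tx":0,"ty":0,"tz":0,"ax":0,"ay":0,"az":0,"fingers":0}]'
python3 st2.py
python3 -m inch '[{"tx":0.0073,"ty":0.0017,"tz":0,"ax":0,"ay":0,"az":0,"fingers":0},{"tx":0.0073,"ty":0.0017,"tz":0,"ax":0,"ay":0,"az":0,"fingers":0},{"tx":0,"ty":0,"tz":0,"ax":0,"ay":0,"az":0,"fingers":0}]'
python3 st2.py
python3 -m inch '[{"tx":0.0073,"ty":0.0017,"tz":0,"ax":0,"ay":0,"az":0,"fingers":0},{"tx":0.0073,"ty":0.0017,"tz":0,"ax":0,"ay":0,"az":0,"fingers":0},{"tx":0,"ty":0,"tz":0,"ax":0,"ay":0,"az":0,"fingers":0}]'
python3 st2.py
```

```text
time: 11.7
position: [0.4988, -0.1599, 0.1666]
eef_rot: [-3.142, -0.001, 0.232]
ft_force: [0.1, -0.9, -7.7]
width: 0.0193
t 11.7 standxy -0.1204 -0.0005 wheel z 0.1249 yaw [-3.1415 -0.0007  0.2321] F stand -0.15 -0.92 -7.7 T [-0.1   0.02  0.04] w 0.019292367127772984
time: 12.0
position: [0.5047, -0.1584, 0.1666]
eef_rot: [-3.141, -0.001, 0.232]
ft_force: [-0.2, -0.0, -7.1]
width: 0.0194
t 12.0 standxy -0.1144 -0.0004 wheel z 0.1249 yaw [-3.1415 -0.0008  0.2323] F stand -0.18 0.04 -7.1 T [-0.03  0.02  0.01] w 0.019443657320813205
time: 12.3
position: [0.5106, -0.1571, 0.1666]
eef_rot: [-3.142, -0.001, 0.232]
ft_force: [-0.2, 0.8, -7.3]
width: 0.0192
t 12.3 standxy -0.1084 -0.0005 wheel z 0.1249 yaw [-3.1415 -0.0009  0.2322] F stand -0.07 0.8 -7.3 T [-0.04 -0.01  0.04] w 0.01919695235029701
```

```bash

python3 -m inch '[{"tx":0.0049,"ty":0.0012,"tz":0,"ax":0,"ay":0,"az":0,"fingers":0},{"tx":0.0049,"ty":0.0012,"tz":0,"ax":0,"ay":0,"az":0,"fingers":0},{"tx":0,"ty":0,"tz":0,"ax":0,"ay":0,"az":0,"fingers":0}]'
python3 st2.py
python3 -m inch '[{"tx":0.0049,"ty":0.0012,"tz":0,"ax":0,"ay":0,"az":0,"fingers":0},{"tx":0.0049,"ty":0.0012,"tz":0,"ax":0,"ay":0,"az":0,"fingers":0},{"tx":0,"ty":0,"tz":0,"ax":0,"ay":0,"az":0,"fingers":0}]'
python3 st2.py
python3 -m inch '[{"tx":0.0049,"ty":0.0012,"tz":0,"ax":0,"ay":0,"az":0,"fingers":0},{"tx":0.0049,"ty":0.0012,"tz":0,"ax":0,"ay":0,"az":0,"fingers":0},{"tx":0,"ty":0,"tz":0,"ax":0,"ay":0,"az":0,"fingers":0}]'
python3 st2.py;python3 look.py 6
```

```text
time: 12.6
position: [0.5142, -0.1562, 0.1666]
eef_rot: [3.142, -0.001, 0.232]
ft_force: [0.7, 0.4, -7.2]
width: 0.0197
t 12.6 standxy -0.1046 -0.0005 wheel z 0.1249 yaw [ 3.1416 -0.0005  0.2321] F stand 0.82 0.26 -7.17 T [-0.06  0.02 -0.03] w 0.019726412233354737
time: 12.9
position: [0.5182, -0.1552, 0.1666]
eef_rot: [-3.142, -0.001, 0.232]
ft_force: [1.0, -0.0, -7.5]
width: 0.0194
t 12.9 standxy -0.1005 -0.0004 wheel z 0.1249 yaw [-3.1415 -0.0006  0.2321] F stand 0.96 -0.23 -7.55 T [-0.05 -0.02 -0.04] w 0.01938250580610131
time: 13.2
position: [0.5221, -0.1543, 0.1666]
eef_rot: [-3.142, -0.001, 0.232]
ft_force: [-0.0, -0.9, -7.1]
width: 0.0193
t 13.2 standxy -0.0965 -0.0004 wheel z 0.1249 yaw [-3.1416 -0.0006  0.2321] F stand -0.26 -0.9 -7.12 T [-0.04 -0.05 -0.07] w 0.01933365778187052
tcp [ 0.5218 -0.1543  0.1665] 0.23205516586992303
side (array([ 0.5201, -0.1536,  0.2763,  0.1263]), 277, np.float64(0.0015847082864320393)) in stand -0.09824808219526344 0.0007287762028920959
top (array([ 0.5174, -0.1552,  0.1409,  0.1255]), 75, np.float64(0.0015477935628257582)) in stand -0.10125602428832968 -0.00028482684641637293
```

View pics/s6c.png

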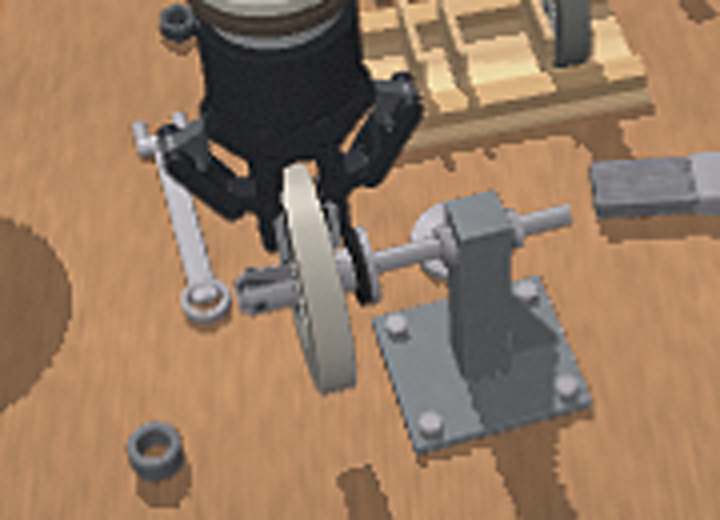

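```bash

python3 -m inch '[{"tx":0.0049,"ty":0.0012,"tz":0,"ax":0,"ay":0,"az":0,"fingers":0},{"tx":0.0049,"ty":0.0012,"tz":0,"ax":0,"ay":0,"az":0,"fingers":0},{"tx":0,"ty":0,"tz":0,"ax":0,"ay":0,"az":0,"fingers":0}]'
python3 st2.py
python3 -m inch '[{"tx":0.0049,"ty":0.0012,"tz":0,"ax":0,"ay":0,"az":0,"fingers":0},{"tx":0.0024,"ty":0.0006,"tz":0,"ax":0,"ay":0,"az":0,"fingers":0},{"tx":0,"ty":0,"tz":0,"ax":0,"ay":0,"az":0,"fingers":0}]'
python3 st2.py
python3 -m inch '[{"tx":0.0024,"ty":0.0006,"tz":0,"ax":0,"ay":0,"az":0,"fingers":0},{"tx":0.0024,"ty":0.0006,"tz":0,"ax":0,"ay":0,"az":0,"fingers":0},{"tx":0,"ty":0,"tz":0,"ax":0,"ay":0,"az":0,"fingers":0}]'
python3 st2.py
```

```text
time: 13.6
position: [0.526, -0.1533, 0.1666]
eef_rot: [-3.142, -0.001, 0.232]
ft_force: [0.2, -0.4, -7.4]
width: 0.0192
t 13.6 standxy -0.0925 -0.0004 wheel z 0.1249 yaw [-3.1416 -0.0005  0.2321] F stand 0.06 -0.45 -7.4 T [-0.03 -0.06  0.01] w 0.019190355597866356
time: 13.9
position: [0.5287, -0.1526, 0.1665]
eef_rot: [-3.142, -0.0, 0.232]
ft_force: [0.6, 0.1, -7.8]
width: 0.0191
t 13.9 standxy -0.0897 -0.0004 wheel z 0.1248 yaw [-3.1415 -0.0003  0.232 ] F stand 0.63 -0.01 -7.8 T [ 0.03 -0.05  0.01] w 0.019096793248145782
time: 14.2
position: [0.5306, -0.1522, 0.1665]
eef_rot: [-3.142, -0.0, 0.232]
ft_force: [0.0, -0.6, -7.2]
width: 0.0193
t 14.2 standxy -0.0878 -0.0003 wheel z 0.1248 yaw [-3.1415 -0.0002  0.232 ] F stand -0.1 -0.63 -7.25 T [-0.01 -0.08 -0.03] w 0.01933330409590337
```

```bash

python3 -m inch '[{"tx":0.0024,"ty":0.0006,"tz":0,"ax":0,"ay":0,"az":0,"fingers":0},{"tx":0.0024,"ty":0.0006,"tz":0,"ax":0,"ay":0,"az":0,"fingers":0},{"tx":0,"ty":0,"tz":0,"ax":0,"ay":0,"az":0,"fingers":0}]'
python3 st2.py
python3 -m inch '[{"tx":0.0024,"ty":0.0006,"tz":0,"ax":0,"ay":0,"az":0,"fingers":0},{"tx":0,"ty":0,"tz":0,"ax":0,"ay":0,"az":0,"fingers":0}]'
python3 st2.py
python3 -m inch '[{"tx":0.0024,"ty":0.0006,"tz":0,"ax":0,"ay":0,"az":0,"fingers":0},{"tx":0,"ty":0,"tz":0,"ax":0,"ay":0,"az":0,"fingers":0}]'
python3 st2.py
```

```text
time: 14.5
position: [0.5325, -0.1517, 0.1665]
eef_rot: [-3.142, -0.0, 0.232]
ft_force: [-1.3, 0.5, -6.7]
width: 0.0193
t 14.5 standxy -0.0858 -0.0003 wheel z 0.1248 yaw [-3.1416 -0.0002  0.232 ] F stand -1.1 0.79 -6.68 T [-0.01 -0.04  0.  ] w 0.019314248538098922
time: 14.7
position: [0.5335, -0.1515, 0.1665]
eef_rot: [-3.142, -0.0, 0.232]
ft_force: [0.2, 0.6, -6.5]
width: 0.0193
t 14.7 standxy -0.0848 -0.0003 wheel z 0.1248 yaw [-3.1415 -0.0002  0.232 ] F stand 0.31 0.57 -6.53 T [0.02 0.02 0.01] w 0.019282658563069013
time: 14.9
position: [0.5344, -0.1513, 0.1665]
eef_rot: [-3.142, -0.0, 0.232]
ft_force: [-0.4, -0.4, -6.6]
width: 0.0192
t 14.9 standxy -0.0838 -0.0003 wheel z 0.1248 yaw [-3.1416 -0.0002  0.2319] F stand -0.43 -0.27 -6.64 T [-0.01  0.01 -0.03] w 0.019223575779590548
```

```bash

python3 -m inch '[{"tx":0.0024,"ty":0.0006,"tz":0,"ax":0,"ay":0,"az":0,"fingers":0},{"tx":0,"ty":0,"tz":0,"ax":0,"ay":0,"az":0,"fingers":0}]'
python3 st2.py
python3 -m inch '[{"tx":0.0024,"ty":0.0006,"tz":0,"ax":0,"ay":0,"az":0,"fingers":0},{"tx":0,"ty":0,"tz":0,"ax":0,"ay":0,"az":0,"fingers":0}]'
python3 st2.py
python3 -m inch '[{"tx":0.0024,"ty":0.0006,"tz":0,"ax":0,"ay":0,"az":0,"fingers":0},{"tx":0,"ty":0,"tz":0,"ax":0,"ay":0,"az":0,"fingers":0}]'
python3 st2.py
```

```text
time: 15.1
position: [0.535, -0.1511, 0.1665]
eef_rot: [3.142, 0.001, 0.232]
ft_force: [-1.4, -0.0, -6.6]
width: 0.0194
t 15.1 standxy -0.0832 -0.0003 wheel z 0.1248 yaw [3.1416 0.0006 0.2319] F stand -1.34 0.27 -6.64 T [-0.02  0.24  0.  ] w 0.019380382588325924
time: 15.3
position: [0.5357, -0.151, 0.1663]
eef_rot: [-3.142, 0.001, 0.232]
ft_force: [-2.9, -0.5, -5.1]
width: 0.0196
t 15.3 standxy -0.0825 -0.0004 wheel z 0.1246 yaw [-3.1415  0.0013  0.2318] F stand -2.88 0.21 -5.13 T [-0.11  0.58  0.01] w 0.019567652816281172
time: 15.5
position: [0.5364, -0.1508, 0.1663]
eef_rot: [-3.142, 0.002, 0.232]
ft_force: [-4.0, -1.5, -5.2]
width: 0.0194
t 15.5 standxy -0.0818 -0.0003 wheel z 0.1246 yaw [-3.1415  0.0018  0.2318] F stand -4.25 -0.59 -5.24 T [-0.17  0.98 -0.02] w 0.019397210239055784
```

```bash

python3 -m inch '[{"tx":0,"ty":0,"tz":-0.0025,"ax":0,"ay":0,"az":0,"fingers":0},{"tx":0,"ty":0,"tz":-0.0025,"ax":0,"ay":0,"az":0,"fingers":0},{"tx":0,"ty":0,"tz":0,"ax":0,"ay":0,"az":0,"fingers":0}]'
python3 st2.py
python3 -m inch '[{"tx":0,"ty":0,"tz":-0.0025,"ax":0,"ay":0,"az":0,"fingers":0},{"tx":0,"ty":0,"tz":0,"ax":0,"ay":0,"az":0,"fingers":0}]'
python3 st2.py
```

```text
time: 15.8
position: [0.5366, -0.1508, 0.1642]
eef_rot: [-3.141, 0.001, 0.232]
ft_force: [-4.1, -1.6, -6.4]
width: 0.0195
t 15.8 standxy -0.0816 -0.0003 wheel z 0.1225 yaw [-3.1415  0.0011  0.2318] F stand -4.39 -0.56 -6.37 T [-0.27  1.04  0.02] w 0.019471435254311345
time: 16.0
position: [0.5367, -0.1508, 0.1632]
eef_rot: [-3.141, 0.001, 0.232]
ft_force: [-4.7, -1.3, -5.8]
width: 0.0192
t 16.0 standxy -0.0815 -0.0004 wheel z 0.1215 yaw [-3.1415  0.001   0.2318] F stand -4.89 -0.23 -5.8 T [-0.29  1.22  0.02] w 0.019248385667780806
```

```bash

python3 -m inch '[{"tx":0,"ty":0,"tz":-0.0015,"ax":0,"ay":0,"az":0,"fingers":0},{"tx":0,"ty":0,"tz":0,"ax":0,"ay":0,"az":0,"fingers":0}]'
python3 st2.py
python3 -m inch '[{"tx":0,"ty":0,"tz":-0.0015,"ax":0,"ay":0,"az":0,"fingers":0},{"tx":0,"ty":0,"tz":0,"ax":0,"ay":0,"az":0,"fingers":0}]'
python3 st2.py
python3 -m inch '[{"tx":0,"ty":0,"tz":-0.0015,"ax":0,"ay":0,"az":0,"fingers":0},{"tx":0,"ty":0,"tz":0,"ax":0,"ay":0,"az":0,"fingers":0}]'
python3 st2.py
```

```text
time: 16.2
position: [0.5368, -0.1507, 0.1629]
eef_rot: [3.141, 0.001, 0.232]
ft_force: [-5.8, -1.3, -3.7]
width: 0.0193
t 16.2 standxy -0.0814 -0.0004 wheel z 0.1212 yaw [3.1415 0.0009 0.2318] F stand -5.91 0.08 -3.66 T [-0.23  1.29  0.  ] w 0.019269761563989865
time: 16.4
position: [0.5368, -0.1508, 0.1629]
eef_rot: [3.141, 0.001, 0.232]
ft_force: [-8.0, -0.8, 1.5]
width: 0.0194
t 16.4 standxy -0.0814 -0.0004 wheel z 0.1212 yaw [3.1411 0.001  0.2317] F stand -8.0 1.05 1.48 T [-0.23  1.74  0.01] w 0.019424995083263497
time: 16.6
position: [0.5369, -0.1507, 0.1628]
eef_rot: [3.141, 0.001, 0.232]
ft_force: [-8.9, -1.1, 5.5]
width: 0.019
t 16.6 standxy -0.0813 -0.0004 wheel z 0.1211 yaw [3.1407 0.0012 0.2318] F stand -8.95 0.98 5.55 T [-0.2   2.12  0.03] w 0.019000960069106634
```

```bash

python3 -m inch '[{"tx":0,"ty":0,"tz":0.0018,"ax":0,"ay":0,"az":0,"fingers":0},{"tx":0,"ty":0,"tz":0,"ax":0,"ay":0,"az":0,"fingers":0},{"tx":0,"ty":0,"tz":0,"ax":0,"ay":0,"az":0,"fingers":0}]'
python3 st2.py;python3 look.py 7; python3 - <<'E'
from h import *
u=proj('side',[[.515,-.155,.12]])[0];print(u,proj('top',[[.515,-.155,.13]]))
u=u.astype(int);crop('s7',u[0]-45,u[1]-35,u[0]+45,u[1]+35,8,'s7d')
E
```

```text
time: 16.9
position: [0.5368, -0.1507, 0.1629]
eef_rot: [3.141, 0.001, 0.232]
ft_force: [-6.4, -1.1, -0.7]
width: 0.0194
t 16.9 standxy -0.0814 -0.0004 wheel z 0.1212 yaw [3.1411 0.001  0.2318] F stand -6.46 0.44 -0.66 T [-0.28  1.59  0.  ] w 0.019374873921499485
tcp [ 0.5368 -0.1507  0.1629] 0.2317647817337578
side (array([ 0.5354, -0.1502,  0.2625,  0.121 ]), 288, np.float64(0.0013824101400674506)) in stand -0.0825978484878951 0.00043132218007961576
top (array([ 0.5338, -0.1517,  0.18  ,  0.121 ]), 85, np.float64(0.0014300719769522311)) in stand -0.08451003157538575 -0.0005977026668402691
[211.97395817 251.43612095] [[329.84342703 222.14542772]]
```

View pics/s7d.png

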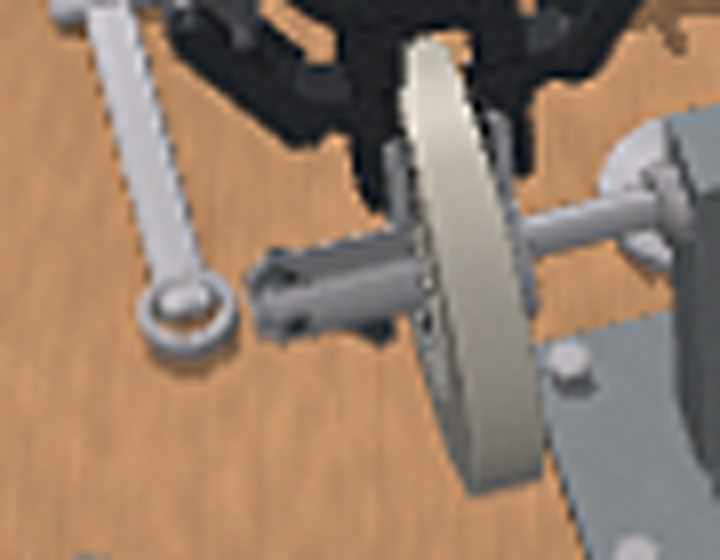

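```bash
python3 - <<'E'
from h import *
crop('t7',270,170,370,245,8,'t7d')
E
```

```text
(no output)
```

View pics/t7d.png

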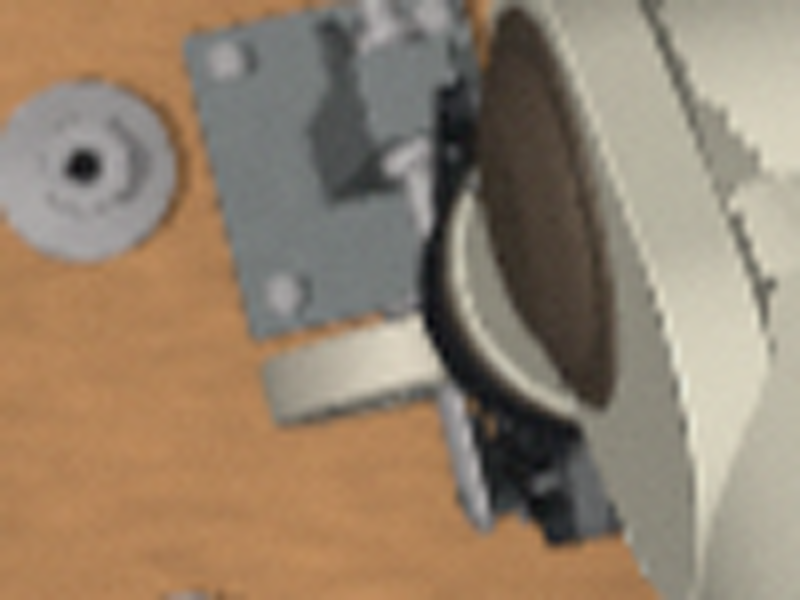

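```bash

python3 -m inch '[{"tx":-0.0024,"ty":-0.0006,"tz":0,"ax":0,"ay":0,"az":0,"fingers":0},{"tx":-0.0024,"ty":-0.0006,"tz":0,"ax":0,"ay":0,"az":0,"fingers":0},{"tx":-0.0024,"ty":-0.0006,"tz":0,"ax":0,"ay":0,"az":0,"fingers":0},{"tx":0,"ty":0,"tz":0,"ax":0,"ay":0,"az":0,"fingers":0},{"tx":0,"ty":0,"tz":0,"ax":0,"ay":0,"az":0,"fingers":0}]'
python3 st2.py
python3 -m inch '[{"tx":-0.0024,"ty":-0.0006,"tz":0,"ax":0,"ay":0,"az":0,"fingers":0},{"tx":-0.0024,"ty":-0.0006,"tz":0,"ax":0,"ay":0,"az":0,"fingers":0},{"tx":0,"ty":0,"tz":0,"ax":0,"ay":0,"az":0,"fingers":0}]'
python3 st2.py
python3 -m inch '[{"tx":-0.0024,"ty":-0.0006,"tz":0,"ax":0,"ay":0,"az":0,"fingers":0},{"tx":0,"ty":0,"tz":0,"ax":0,"ay":0,"az":0,"fingers":0}]'
python3 st2.py
```

```text
time: 17.5
position: [0.5353, -0.151, 0.1629]
eef_rot: [3.141, -0.002, 0.232]
ft_force: [0.5, -0.1, -3.3]
width: 0.0193
t 17.5 standxy -0.0829 -0.0003 wheel z 0.1212 yaw [ 3.1414 -0.0022  0.2322] F stand 0.45 -0.23 -3.27 T [-0.02 -0.09 -0.01] w 0.019273409956965415
time: 17.8
position: [0.5332, -0.1515, 0.1629]
eef_rot: [3.141, -0.002, 0.232]
ft_force: [2.2, 0.6, -2.7]
width: 0.0192
t 17.8 standxy -0.0851 -0.0003 wheel z 0.1212 yaw [ 3.1414 -0.002   0.2321] F stand 2.3 0.08 -2.69 T [ 0.13 -0.51  0.  ] w 0.0191906173956723
time: 18.0
position: [0.5321, -0.1518, 0.1629]
eef_rot: [3.141, -0.001, 0.232]
ft_force: [2.2, 1.0, -1.9]
width: 0.0191
t 18.0 standxy -0.0862 -0.0003 wheel z 0.1212 yaw [ 3.1414 -0.0015  0.2321] F stand 2.34 0.47 -1.91 T [ 0.2  -0.66 -0.  ] w 0.01905821900202899
```

```bash

python3 -m inch '[{"tx":-0.0024,"ty":-0.0006,"tz":0,"ax":0,"ay":0,"az":0,"fingers":0},{"tx":0,"ty":0,"tz":0,"ax":0,"ay":0,"az":0,"fingers":0}]'
python3 st2.py
python3 -m inch '[{"tx":-0.0024,"ty":-0.0006,"tz":0,"ax":0,"ay":0,"az":0,"fingers":0},{"tx":0,"ty":0,"tz":0,"ax":0,"ay":0,"az":0,"fingers":0}]'
python3 st2.py
python3 -m inch '[{"tx":-0.0024,"ty":-0.0006,"tz":0,"ax":0,"ay":0,"az":0,"fingers":0},{"tx":0,"ty":0,"tz":0,"ax":0,"ay":0,"az":0,"fingers":0}]'
python3 st2.py
```

```text
time: 18.2
position: [0.5309, -0.1522, 0.1628]
eef_rot: [3.141, -0.001, 0.232]
ft_force: [3.7, 0.8, 0.3]
width: 0.0189
t 18.2 standxy -0.0874 -0.0004 wheel z 0.1211 yaw [ 3.1413 -0.0012  0.232 ] F stand 3.8 -0.04 0.34 T [ 0.22 -0.67  0.02] w 0.018899004890973348
time: 18.4
position: [0.53, -0.1524, 0.1628]
eef_rot: [3.141, -0.001, 0.232]
ft_force: [3.2, 0.7, 1.6]
width: 0.0194
t 18.4 standxy -0.0884 -0.0004 wheel z 0.1211 yaw [ 3.1413 -0.0011  0.232 ] F stand 3.25 -0.01 1.55 T [ 0.24 -0.79  0.  ] w 0.019435515552817948
time: 18.6
position: [0.5293, -0.1526, 0.1628]
eef_rot: [3.141, -0.002, 0.232]
ft_force: [4.9, 1.8, 1.6]
width: 0.0196
t 18.6 standxy -0.0891 -0.0005 wheel z 0.1211 yaw [ 3.1413 -0.0018  0.232 ] F stand 5.21 0.6 1.64 T [ 0.38 -1.28 -0.02] w 0.01957450714144621
```

```bash

python3 -m inch '[{"tx":-0.0015,"ty":-0.0004,"tz":0,"ax":0,"ay":0,"az":0,"fingers":0},{"tx":0,"ty":0,"tz":0,"ax":0,"ay":0,"az":0,"fingers":0}]'
python3 st2.py
python3 -m inch '[{"tx":-0.0015,"ty":-0.0004,"tz":0,"ax":0,"ay":0,"az":0,"fingers":0},{"tx":0,"ty":0,"tz":0,"ax":0,"ay":0,"az":0,"fingers":0},{"tx":0,"ty":0,"tz":0,"ax":0,"ay":0,"az":0,"fingers":0}]'
python3 st2.py; python3 - <<'E'
from h import *
snap('side','s8');crop('s8',167,216,257,286,8,'s8d')
E
```

```text
time: 18.8
position: [0.5291, -0.1526, 0.1628]
eef_rot: [3.141, -0.003, 0.232]
ft_force: [6.3, 1.6, 0.0]
width: 0.0195
t 18.8 standxy -0.0893 -0.0004 wheel z 0.1211 yaw [ 3.1414 -0.0026  0.2322] F stand 6.45 0.1 0.02 T [ 0.4  -1.53 -0.03] w 0.019467359369536953
time: 19.1
position: [0.5289, -0.1526, 0.1628]
eef_rot: [3.141, -0.003, 0.232]
ft_force: [7.3, 1.3, -1.2]
width: 0.0193
t 19.1 standxy -0.0895 -0.0004 wheel z 0.1211 yaw [ 3.1415 -0.0034  0.2323] F stand 7.42 -0.44 -1.25 T [ 0.48 -1.83 -0.02] w 0.01926059359993566
```

View pics/s8d.png

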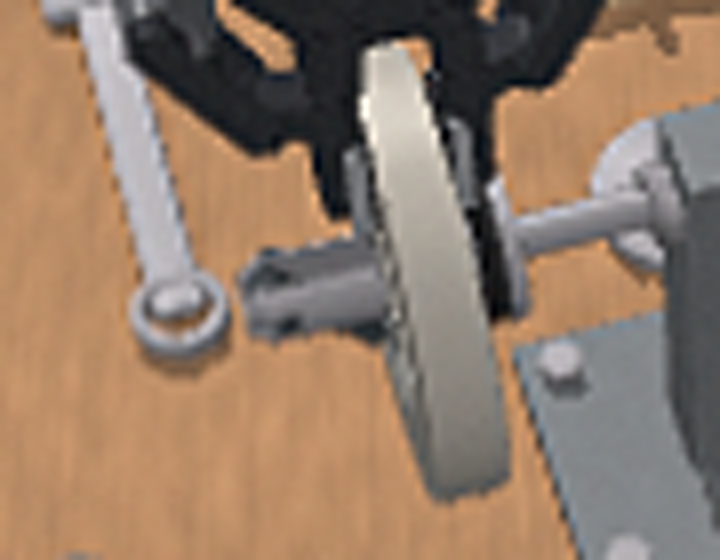

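```bash

python3 -m inch '[{"tx":-0.000,"ty":0,"tz":0,"ax":0,"ay":0,"az":0,"fingers":0},{"tx":0,"ty":0,"tz":0,"ax":0,"ay":0,"az":0,"fingers":0},{"tx":0,"ty":0,"tz":0,"ax":0,"ay":0,"az":0,"fingers":0}]'
python3 st2.py
python3 -m inch '[{"tx":0.0024,"ty":0.0006,"tz":0,"ax":0,"ay":0,"az":0,"fingers":0},{"tx":0.0024,"ty":0.0006,"tz":0,"ax":0,"ay":0,"az":0,"fingers":0},{"tx":0.0024,"ty":0.0006,"tz":0,"ax":0,"ay":0,"az":0,"fingers":0},{"tx":0.0024,"ty":0.0006,"tz":0,"ax":0,"ay":0,"az":0,"fingers":0},{"tx":0,"ty":0,"tz":0,"ax":0,"ay":0,"az":0,"fingers":0},{"tx":0,"ty":0,"tz":0,"ax":0,"ay":0,"az":0,"fingers":0}]'
python3 st2.py
```

```text
time: 19.45
position: [0.5289, -0.1527, 0.1629]
eef_rot: [3.141, -0.003, 0.232]
ft_force: [6.5, 1.7, -2.4]
width: 0.0191
t 19.45 standxy -0.0896 -0.0005 wheel z 0.1212 yaw [ 3.1414 -0.0034  0.2322] F stand 6.69 0.13 -2.42 T [ 0.41 -1.81  0.03] w 0.019091121898649928
time: 20.05
position: [0.5295, -0.1526, 0.1627]
eef_rot: [3.141, 0.004, 0.231]
ft_force: [-2.1, 0.8, 9.5]
width: 0.0195
t 20.05 standxy -0.0889 -0.0005 wheel z 0.121 yaw [3.1411 0.0039 0.2314] F stand -1.84 1.21 9.5 T [ 0.19  0.42 -0.03] w 0.01951640289470831
```

```bash

python3 -m inch '[{"tx":0,"ty":0,"tz":0.002,"ax":0,"ay":0,"az":0,"fingers":0},{"tx":0,"ty":0,"tz":0.0015,"ax":0,"ay":0,"az":0,"fingers":0},{"tx":0,"ty":0,"tz":0,"ax":0,"ay":0,"az":0,"fingers":0},{"tx":0,"ty":0,"tz":0,"ax":0,"ay":0,"az":0,"fingers":0}]'
python3 st2.py
```

```text
time: 20.45
position: [0.5298, -0.1525, 0.163]
eef_rot: [-3.141, 0.003, 0.231]
ft_force: [-0.4, -0.5, -3.7]
width: 0.0193
t 20.45 standxy -0.0886 -0.0005 wheel z 0.1213 yaw [-3.141   0.0027  0.2315] F stand -0.51 -0.38 -3.68 T [-0.13  0.   -0.01] w 0.019323976997814126
```

```bash

python3 -m inch '[{"tx":0.0024,"ty":0.0006,"tz":0,"ax":0,"ay":0,"az":0,"fingers":0},{"tx":0.0024,"ty":0.0006,"tz":0,"ax":0,"ay":0,"az":0,"fingers":0},{"tx":0.0012,"ty":0.0003,"tz":0,"ax":0,"ay":0,"az":0,"fingers":0},{"tx":0,"ty":0,"tz":0,"ax":0,"ay":0,"az":0,"fingers":0},{"tx":0,"ty":0,"tz":0,"ax":0,"ay":0,"az":0,"fingers":0}]'
python3 st2.py
```

```text
time: 20.95
position: [0.5334, -0.1513, 0.1636]
eef_rot: [-3.141, 0.0, 0.232]
ft_force: [-0.2, 0.1, -7.5]
width: 0.0191
t 20.95 standxy -0.0848 -0.0002 wheel z 0.1219 yaw [-3.1411  0.0003  0.2321] F stand -0.18 0.18 -7.5 T [-0.05 -0.04  0.05] w 0.019145826753453794
```

```bash

python3 -m inch '[{"tx":-0.0024,"ty":-0.0006,"tz":-0.001,"ax":0,"ay":0,"az":0,"fingers":0},{"tx":0,"ty":0,"tz":-0.0008,"ax":0,"ay":0,"az":0,"fingers":0},{"tx":0,"ty":0,"tz":0,"ax":0,"ay":0,"az":0,"fingers":0},{"tx":0,"ty":0,"tz":0,"ax":0,"ay":0,"az":0,"fingers":0}]'
python3 st2.py
```

```text
time: 21.35
position: [0.5326, -0.1518, 0.1631]
eef_rot: [-3.142, -0.0, 0.232]
ft_force: [0.5, -0.4, -7.2]
width: 0.0195
t 21.35 standxy -0.0857 -0.0004 wheel z 0.1214 yaw [-3.1416 -0.      0.2319] F stand 0.36 -0.5 -7.24 T [-0.06 -0.    0.01] w 0.019454201310585145
```

```bash

python3 -m inch '[{"tx":0,"ty":0,"tz":-0.001,"ax":0,"ay":0,"az":0,"fingers":0},{"tx":0,"ty":0,"tz":-0.001,"ax":0,"ay":0,"az":0,"fingers":0},{"tx":0,"ty":0,"tz":0,"ax":0,"ay":0,"az":0,"fingers":0},{"tx":0,"ty":0,"tz":0,"ax":0,"ay":0,"az":0,"fingers":0}]'
python3 st2.py
```

```text
time: 21.75
position: [0.5327, -0.1518, 0.1628]
eef_rot: [3.141, -0.0, 0.232]
ft_force: [-3.0, -0.5, 1.7]
width: 0.0193
t 21.75 standxy -0.0856 -0.0004 wheel z 0.1211 yaw [ 3.1411 -0.0001  0.2319] F stand -3.07 0.17 1.66 T [ 0.01  0.72 -0.02] w 0.01934070217674888
```

```bash

python3 -m inch '[{"tx":-0.0012,"ty":-0.0003,"tz":0.0003,"ax":0,"ay":0,"az":0,"fingers":0},{"tx":0,"ty":0,"tz":0,"ax":0,"ay":0,"az":0,"fingers":0},{"tx":0,"ty":0,"tz":0,"ax":0,"ay":0,"az":0,"fingers":0}]' 20
python3 st2.py
```

```text
time: 22.05
position: [0.5327, -0.1518, 0.1629]
eef_rot: [3.141, -0.001, 0.232]
ft_force: [-0.4, 0.0, 3.0]
width: 0.0191
t 22.05 standxy -0.0857 -0.0005 wheel z 0.1212 yaw [ 3.1412 -0.0011  0.232 ] F stand -0.38 0.11 3.03 T [0.09 0.31 0.02] w 0.019056873518419965
```

Balanced. Release slowly.

```bash

python3 -m inch '[{"tx":0,"ty":0,"tz":0,"ax":0,"ay":0,"az":0,"fingers":0.25},{"tx":0,"ty":0,"tz":0,"ax":0,"ay":0,"az":0,"fingers":0.27},{"tx":0,"ty":0,"tz":0,"ax":0,"ay":0,"az":0,"fingers":0.3},{"tx":0,"ty":0,"tz":0,"ax":0,"ay":0,"az":0,"fingers":0.35},{"tx":0,"ty":0,"tz":0,"ax":0,"ay":0,"az":0,"fingers":0.45},{"tx":0,"ty":0,"tz":0,"ax":0,"ay":0,"az":0,"fingers":0.6},{"tx":0,"ty":0,"tz":0,"ax":0,"ay":0,"az":0,"fingers":0.6},{"tx":0,"ty":0,"tz":0,"ax":0,"ay":0,"az":0,"fingers":0.6}]'
python3 st2.py; python3 look.py 9
```

```text
time: 22.85
position: [0.5321, -0.1518, 0.1625]
eef_rot: [-3.142, -0.0, 0.232]
ft_force: [0.2, 0.0, -0.1]
width: 0.0513
t 22.85 standxy -0.0862 -0.0004 wheel z 0.1208 yaw [-3.1416 -0.0001  0.232 ] F stand 0.19 -0.01 -0.1 T [-0.03 -0.02  0.  ] w 0.05125966011461412
tcp [ 0.5321 -0.1518  0.1624] 0.23193580404386793
side (array([ 0.5326, -0.151 ,  0.2331,  0.1216]), 319, np.float64(0.0016710638526905022)) in stand -0.08554143372009766 0.00037331294964294826
top (array([ 0.5285, -0.153 ,  0.1432,  0.1205]), 80, np.float64(0.00162752209763715)) in stand -0.08998051114939916 -0.0006157009002413297
```

View pics/s9c.png

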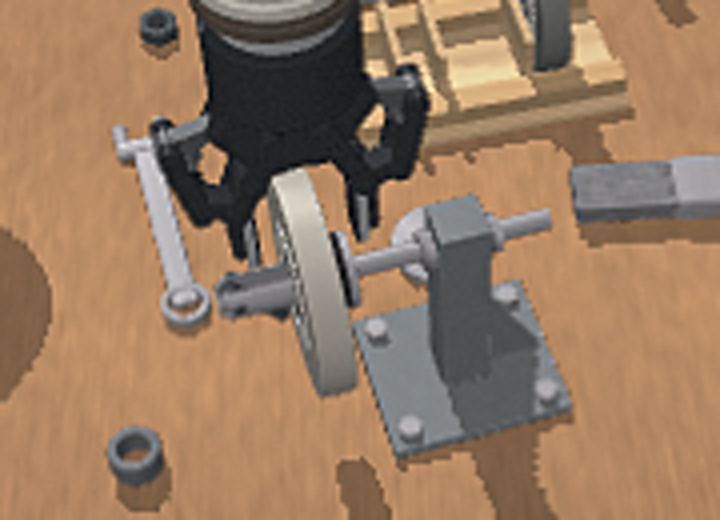

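```bash

python3 -m inch '[{"tx":0,"ty":0,"tz":0.02,"ax":0,"ay":0,"az":0,"fingers":0.6},{"tx":0,"ty":0,"tz":0.03,"ax":0,"ay":0,"az":0,"fingers":0.6},{"tx":0,"ty":0,"tz":0.05,"ax":0,"ay":0,"az":0,"fingers":0.6},{"tx":0,"ty":0,"tz":0.05,"ax":0,"ay":0,"az":0,"fingers":0.6},{"tx":0,"ty":0,"tz":0.05,"ax":0,"ay":0,"az":0,"fingers":0.6},{"tx":0,"ty":0,"tz":0.05,"ax":0,"ay":0,"az":0,"fingers":0.6},{"tx":0,"ty":0.06,"tz":0.02,"ax":0,"ay":0,"az":0,"fingers":0.6},{"tx":0,"ty":0.06,"tz":0.02,"ax":0,"ay":0,"az":0,"fingers":0.6},{"tx":0,"ty":0.06,"tz":0,"ax":0,"ay":0,"az":0,"fingers":0.6},{"tx":0,"ty":0.06,"tz":0,"ax":0,"ay":0,"az":0,"fingers":0.6}]'
python3 -m inch '[{"tx":0,"ty":0.06,"tz":0,"ax":0,"ay":0,"az":0,"fingers":0.6},{"tx":0,"ty":0.06,"tz":0,"ax":0,"ay":0,"az":0,"fingers":0.6},{"tx":0,"ty":0.06,"tz":0,"ax":0,"ay":0,"az":0,"fingers":0.6},{"tx":0,"ty":0,"tz":0,"ax":0,"ay":0,"az":0,"fingers":0.6},{"tx":0,"ty":0,"tz":0,"ax":0,"ay":0,"az":0,"fingers":0.6}]'
python3 - <<'E'
from fit import *
snap('side','s10');snap('top','t10')
crop('s10',150,200,310,320,5,'s10c');crop('t10',270,150,370,250,6,'t10c')
for n,t in(('side','s10'),('top','t10')):
    P=cloud(n,load(t)[1]).reshape(-1,3);P=P[np.isfinite(P).all(1)]
    W=P[(np.hypot(P[:,0]-.532,P[:,1]+.152)<.075)&(P[:,2]>.055)&(P[:,2]<.19)]
    q=loc(W,.6159,-.1316,.2328,0);W=W[(abs(q[:,0]+.0857)<.025)&~((np.hypot(q[:,1],q[:,2]-.125)<.024))]
    x,a,b=run(lambda P,p:wheel(P,p,.0625,0),W,[.532,-.152,.23,.121]);d=loc(np.array([[x[0],x[1],0]]),.6159,-.1316,.2328,0)
    print(n,x,a,b,d)
E
```

```text
time: 23.95
position: [0.5325, -0.0548, 0.28]
eef_rot: [3.14, -0.002, 0.232]
ft_force: [1.0, -0.1, 0.1]
width: 0.0513
time: 24.45
position: [0.5323, 0.0166, 0.2794]
eef_rot: [3.141, -0.001, 0.234]
ft_force: [-0.1, -0.1, -0.1]
width: 0.0517
side [ 0.5329 -0.1511  0.2319  0.1204] 705 0.0010784769153176946 [[-0.0852  0.0002  0.    ]]
top [ 0.5321 -0.1511  0.2264  0.1207] 380 0.0012951720482800193 [[-0.086   0.0004  0.    ]]
```

View pics/s10c.png

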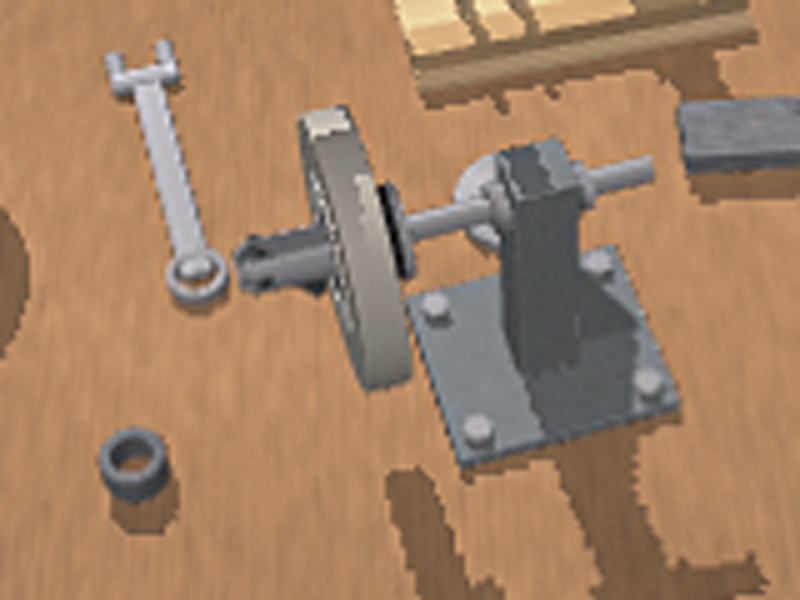

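View pics/t10c.png

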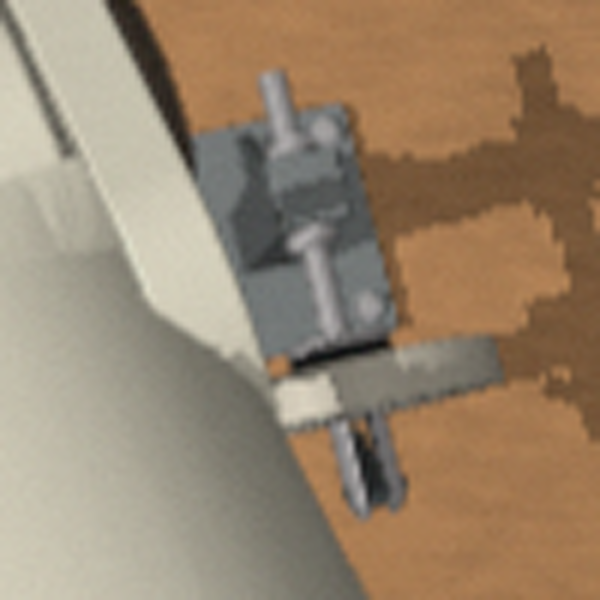

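View pics/t10.png

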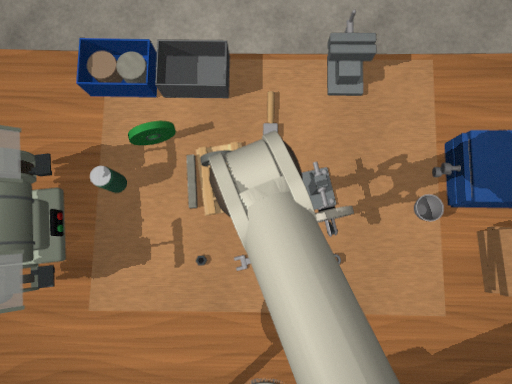

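```bash
python3 -c "
from plant import *
close_job();print(state()['time'])"
```

```text
the job is handed in; nothing more can be done
the job is handed in; nothing more can be done
```

The larger wheel is hanging on the peg with the keeper dropped behind it, and the job was handed in at about 24.5 s.

- **Pick-up and approach:** I gripped the wheel across its faces with 45 N and lifted it out of the cradle; it weighs about 0.7 kg. I slid it along the peg in small steps. The rubber was felt with the wheel centre 83.5 mm in front of the stand's origin. I pressed it, briefly reaching about 9 N along the peg as I lowered the wheel to hang.
- **Pull-back proof:** Pulling outward, the wheel came to a firm stop about 5.5 to 6 mm from the rubber, against a stated play of 5 mm. Near the stop the force rose from about 3 N to 7 N, and the wheel moved only 0.2 mm for the last 0.6 mm commanded. I held it there about half a second. Part of the force before the stop was friction on the peg.
- **Heavier moment:** While easing the wheel off the keeper, the gripper pressed it down on the peg with up to about 9.5 N. I corrected this before letting go.
- **Final check:** After release and retreat, both cameras put the wheel centre about 85 to 86 mm in front of the stand's origin and 120 to 121 mm high. That is inside the keeper's play and about hanging height. The robot was clear and read almost no force.
- **What the pictures show:** In the side picture the keeper's dark finger shows below the peg, on the tip side of the wheel. It is only a few pixels, so the pull-back is the stronger evidence that it fell. The objects still in view looked unmoved. The arm hid the flange and part of the cradle, spanner and bush in the last top picture.

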